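Charge the bench mill and clamp its jar

ROBOT

A 7-joint arm with a two-finger parallel gripper is mounted at the origin on a cart in front of the work surface, level with it; the furniture and walls round the work are solid. World frame = base frame: x ahead of the robot, y to its left, z up, the work surface at z = 0. Lengths are in m, angles in rad, forces in N, time in s.
With the tool pointing down it reaches from about 0.425 to 0.925 m from the base axis. Payload 6.8 kg.
Tool frame: the origin (TCP) lies midway between the tips of the shut fingers; the grasp point (between the pads) lies manip.pinch_z behind it (manip.pinch_z is the distance from the TCP to the grasp point, in m); z points along the fingers, y is the direction in which the jaws open and shut (so a half turn about z gives the same grasp; the last joint's range is limited). The gripper opens to 88 mm and grips with 3 to 60 N. Pads are 20 mm wide; open, the fingers measure 115 mm over their backs; the gripper's body (75 mm by 178 mm) begins 61 mm behind the grasp point.
Start: joints at [1.014, 0.477, 0.022, 1.555, -0.011, 1.109, -0.083], TCP at [0.293, -0.608, 0.223] pointing down, gripper open.
Joint ranges: [-2.96, 2.96], [-0.34, 2.1], [-1.41, 1.46], [0.24, 2.44], [-1.37, 4.51], [0.17, 1.92], [-2.96, 2.96]. Speed limits (rad/s): [2.39, 2.39, 3.14, 3.14, 3.14, 3.14, 3.14].

INTERFACE

Orientations are given as a rotation vector (axis times angle).
In Python, from bench import manip gives the robot as it stands. The module is installed in compiled form; this text tells all that it offers.
- The arm moves only by the shell command python3 -m creep 'ROWS' [OPENING]. ROWS is JSON, a list of rows, each a list of 4 numbers: the shift along the tool's x, y, z in units of 0.15 m (1.0 is 0.15 m), then the turn about the tool's z in units of 180 degrees (1.0 is 180 degrees). A call has 1 to 10 rows; each row is the pose to reach, as a shift and turn from the pose commanded when the call began, along the tool's axes at that moment, turning the shorter way round; what a row does not reach only later rows make up. A row lasts 1/8 s, in which the tool goes at most 62.5 mm and 10.7 degrees, less where a joint would pass 70% of its speed; a pose out of reach is approached as far as the arm can. A call with a number of a shift or a turn outside -1 to 1 is refused whole. A call with a gripper value outside its range is refused whole. OPENING is the closure in counts, from 0 (fully open) to 255 (shut), set as the call begins (- or left out, the last holds). The fingers move at their own pace and stop on an object; the grip force is fixed at half the most. Time passes only in rows, so rows that repeat a pose let the fingers close. It gives the time, the measured TCP pose, the force and the opening at its end, in the units of the state.
- manip.get_obs(): the state, without advancing time (a new reading comes with each control period).
- manip.capture(name): name is "scene" or "top" or "wrist"; returns the picture (480x640x3 uint8, red, green, blue); there is no depth.
- manip.camera_model(name): a dict with "fovy" (degrees; the focal length in pixels is half the picture's height over the tangent of half this angle, whatever the lens; pixels are square), "cx", "cy" (the principal point, pixels), "position" and "rotation" of the camera in the world. Camera axes: x right, y down, z forward; pixel columns grow to the right and rows downward; lengths in m; the calibration is good to about 2 mm. A picture is of the moment at which its call begins: read the wrist's pose just before it. camera_model takes no time and is no camera call; for the wrist camera it gives the pose at the moment of the call.
- manip.close_job(): hands the job in, once; it reports no verdict.
Trained networks look in the newest picture that a camera, given by its name, has taken for a name from the list of things; names that differ only in an ending like _2 or _b are one class to them, and where a whole thing is asked for, a point or a joint stands for the part that bears it (a point fixed in the world has none). Each returns a list of dicts, best first, with "confidence" (0 to 1); they miss things now and then, are a little off and sometimes report something else, mostly with a low value. They report only what shows in the picture. A call takes as long as a camera call.
- manip.trace(camera, thing): "region" (480x640 bool, what is visible of it) and "bbox" ([left, top, width, height] in pixels, round what is visible of it).
- manip.pinpoint(camera, thing): "centre" ([column, row] in pixels: a listed point, or the origin of a listed thing).
The state is a dict: "time": time; "joint_positions": joint angles; "joint_vel": joint speeds; "joint_efforts": joint torques, N m; "tcp_pos": TCP position; "tool_rot": TCP orientation; "ft_force": force on the tool from outside, world axes, zero at the start; "ft_torque": the same for the moment, N m; "finger_gap": finger opening in m.
Only numpy, scipy, OpenCV 4.12 (cv2) and the standard library are available. Lean on these libraries where they do the work, as an engineer would, in place of code of your own. Each camera call takes 0.05 s, during which the arm holds its last target.

TASK

Tip all five white ceramic cylinders from the scoop tray into the steel hopper of the bench mill, and stand the empty tray upright on the worktop, released. Then clamp the jar: take the red post of the lever and draw it towards the robot by three clicks, felt as three sudden drops in resistance, never going over the fourth, since that would crack the jar. The lever springs back if let go, so finish while still holding it still in the third notch; leave the timer, the sample bottle and the petri dish where they are.

Things in the scene. Friction and masses are not known exactly. Their poses are not given: they have to be found in the camera images.
- mill: Bench mill, fixed to the worktop: blue base plate 160 x 300 x 18 mm, at its left end (seen from the robot) the jar with a steel hopper, at its right end a grey block with the clamp lever. Origin under the plate; z up, y from the lever pivot to the hopper (170 mm apart), x to the far side
- hopper_mouth (a point): Centre of the hopper's open round mouth at the rim's height, 116 mm above the worktop. The hopper is a cone, 154 mm across outside and about 142 mm inside at the rim, narrowing over 50 mm of height to a jar of 82 mm inner diameter whose floor is 24 mm above the worktop. Axes as the mill's
- lever_pivot (a point): Pivot (upright axis) of the clamp lever, on top of the grey block, 72 mm above the worktop; axes as the mill's. The lever is a flat steel bar that swings level, its underside 67 mm above the worktop. A spring swings it all the way back if it is let go
- lever_grip (a point): Mid-height of the upright red round post at the lever's end: 18 mm diameter, its foot 76 mm and its top 131 mm above the worktop; this point is 105 mm above the worktop and 130 mm from the pivot. x points from the pivot outwards along the lever, z up
- lever (a joint): Lever angle, rad: 0 at rest on its stop (pointing away from the robot and to the right), growing as the post is drawn towards the robot (clockwise from above), up to 0.94. A click is 0.2 rad (26 mm at the post), notch n at 0.2 n. Resistance at the post: about 5 N in a notch, 8 to 10 N a quarter click past it, 0.5 to 2 N three quarters past it; the fall is the click felt
- tray_handle (a point): Grip point of the aluminium scoop tray's upright orange handle, a plate 14 mm thick along the tray's x, 50 mm wide along its y, rising to 72 mm above the tray's underside; this point is in its middle plane, 50 mm above the underside and 125 mm behind the spout edge. x points along the tray to its spout, z up
- tray_spout (a point): Middle of the tray's open spout edge, on the upper face of its 4 mm thick floor. x points out of the spout, z up. The tray is 130 mm long, 84 mm wide, with walls 28 mm high at both long sides and the back, none at the spout; loaded it weighs about 0.3 kg. The pieces slide out when it is tipped spout-down by some 30 to 45 degrees
- media0_center (a point): Centre of one of the five white ceramic grinding cylinders, 22 mm diameter and 22 mm high, about 20 g, that stand in the tray at the start
- media1_center (a point): Centre of one of the five white ceramic grinding cylinders, 22 mm diameter and 22 mm high, about 20 g, that stand in the tray at the start
- media2_center (a point): Centre of one of the five white ceramic grinding cylinders, 22 mm diameter and 22 mm high, about 20 g, that stand in the tray at the start
- media3_center (a point): Centre of one of the five white ceramic grinding cylinders, 22 mm diameter and 22 mm high, about 20 g, that stand in the tray at the start
- media4_center (a point): Centre of one of the five white ceramic grinding cylinders, 22 mm diameter and 22 mm high, about 20 g, that stand in the tray at the start
- timer: Bystander: small white kitchen-style timer, 66 x 60 x 18 mm, lying on the worktop; origin at the centre of its underside
- sample_bottle: Bystander: clear glass bottle, 58 mm diameter, 103 mm high; origin at the centre of its underside
- petri_dish: Bystander: round petri dish, 94 mm diameter, 18 mm high; origin at the centre of its underside
- tray: The scoop tray itself; origin at the centre of its underside, axes as those of its spout

How it is judged:
By the outcome, as a careful person would: the job done as asked, in the order asked, and still so for the second after the job is handed in, while the arm keeps its last pose, push and grip.
It also fails if it takes over 72 s, if anything falls off the work surface, if the arm or the gripper's body presses on something with over 40 N, if the wrist force passes 120 N, or if a joint passes its speed limit or range.

## Working session

There is one attempt and no reset: what is moved stays moved. The work goes in short steps, Python scripts to look and compute and a shell command to move; the robot and the scene stay as the last step left them, time stands still between calls to the robot, and variables do not carry over. Pictures are saved under pics/ and viewed, and the job is handed in when it is done.

```bash
mkdir -p pics; cat > h.py <<'E'
import numpy as np, cv2
from bench import manip
from scipy.spatial.transform import Rotation as R
def cap(n,f):
    im=manip.capture(n); cv2.imwrite('pics/'+f+'.png',im[:,:,::-1]); return im
def ray(n,px,cm=None):
    c=cm or manip.camera_model(n); f=240/np.tan(np.radians(c['fovy'])/2)
    d=np.array([(px[0]-c['cx'])/f,(px[1]-c['cy'])/f,1.]); 
    r=np.array(c['rotation']); r=r if r.shape==(3,3) else R.from_rotvec(r).as_matrix()
    return np.array(c['position']),r@d
def atz(n,px,z,cm=None):
    p,d=ray(n,px,cm); return p+d*(z-p[2])/d[2]
def proj(n,X,cm=None):
    c=cm or manip.camera_model(n); f=240/np.tan(np.radians(c['fovy'])/2)
    r=np.array(c['rotation']); r=r if r.shape==(3,3) else R.from_rotvec(r).as_matrix()
    q=r.T@(np.array(X)-np.array(c['position'])); return q[:2]/q[2]*f+[c['cx'],c['cy']]
E
python3 - <<'E'
from h import *
o=manip.get_obs()
for k,v in o.items(): print(k,np.round(v,4))
print('pinch',manip.pinch_z); print(R.from_rotvec(o['tool_rot']).as_matrix().round(4))
for n in('scene','top','wrist'):
    cap(n,n+'0'); c=manip.camera_model(n); print(n,{k:np.round(v,4).tolist() for k,v in c.items()})
E
```

```text
time 0.0
joint_positions [ 1.0139  0.4778  0.0224  1.5564 -0.0115  1.1093 -0.0831]
joint_vel [-0.001  -0.0013 -0.0003  0.0003  0.      0.001  -0.0011]
joint_efforts [ 2.00000e-04 -5.82858e+01  1.53480e+00 -2.72606e+01 -5.43000e-02
  1.70000e-02  2.00000e-04]
tcp_pos [ 0.2926 -0.6077  0.2217]
tool_rot [-3.0612e+00 -6.9870e-01  9.0000e-04]
ft_force [ 0.6895  0.6548 -0.411 ]
ft_torque [-0.0097 -0.0133 -0.0044]
finger_gap 0.088
pinch 0.0187
[[ 9.010e-01  4.339e-01 -9.000e-04]
 [ 4.339e-01 -9.010e-01  1.500e-03]
 [-2.000e-04 -1.700e-03 -1.000e+00]]
scene {'fovy': 49.7554, 'cx': 323.2585, 'cy': 238.7984, 'position': [0.0289, 0.7284, 0.7531], 'rotation': [-0.7106, 2.473, -1.3393]}
top {'fovy': 48.4262, 'cx': 314.0812, 'cy': 238.1071, 'position': [0.3764, -0.1426, 1.5272], 'rotation': [-2.1739, 2.1746, -0.0799]}
wrist {'fovy': 62.6105, 'cx': 313.587, 'cy': 244.5819, 'position': [0.3656, -0.5732, 0.3829], 'rotation': [2.4402, -1.532, -0.2319]}
```

View pics/scene0.png

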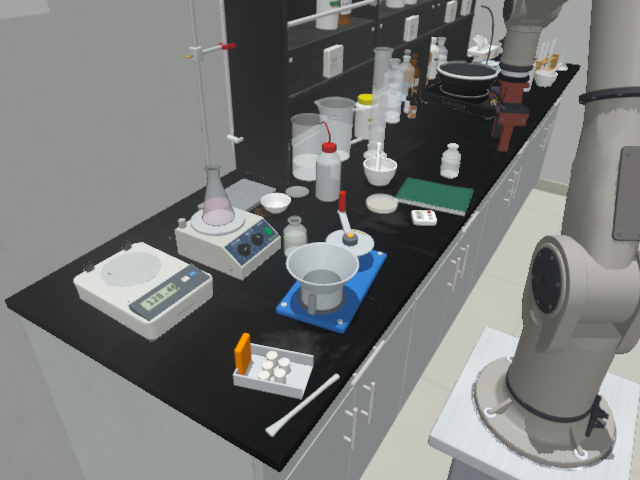

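View pics/top0.png

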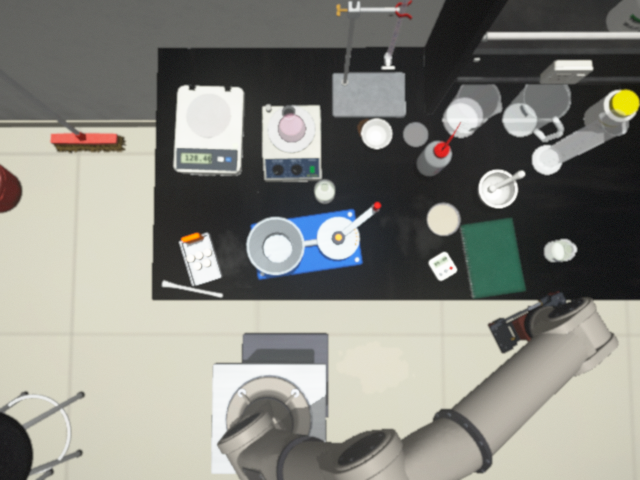

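View pics/wrist0.png

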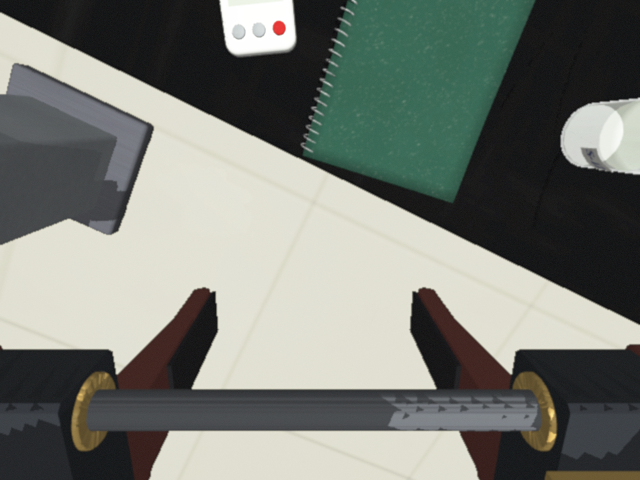

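```bash
python3 - <<'E'
from h import *
Z=dict(mill=0,hopper_mouth=.116,lever_pivot=.072,lever_grip=.105,tray_handle=.05,tray_spout=.004,tray=0,media0_center=.015,timer=0,sample_bottle=0,petri_dish=0)
import json
for th,z in Z.items():
    for cam in('top','scene'):
        r=manip.pinpoint(cam,th)
        for q in r[:5 if 'media' in th else 2]: print(th,cam,round(q['confidence'],2),np.round(q['centre'],1),atz(cam,q['centre'],z).round(4))
print(manip.get_obs()['time'])
E
```

```text
mill top 0.86 [306.8 243.2] [ 0.4892 -0.1067  0.    ]
mill scene 0.93 [334.  283.2] [ 0.4922 -0.1054  0.    ]
hopper_mouth top 0.55 [275.1 243.3] [ 0.4804 -0.0253  0.116 ]
lever_pivot top 0.88 [337.  237.7] [ 0.4989 -0.191   0.072 ]
lever_pivot scene 0.65 [350.9 239. ] [ 0.5001 -0.1941  0.072 ]
lever_grip top 0.71 [376.1 204.3] [ 0.586  -0.2952  0.105 ]
lever_grip top 0.45 [205.7 250.9] [0.4609 0.1612 0.105 ]
lever_grip scene 0.91 [343.1 202.5] [ 0.5756 -0.2864  0.105 ]
tray_handle top 0.84 [192.  237.3] [0.5021 0.2118 0.05  ]
tray_handle scene 0.9 [239.1 349.3] [0.5096 0.2155 0.05  ]
tray_spout top 0.77 [208.  280.3] [0.383  0.1748 0.004 ]
tray_spout scene 0.98 [307.4 380.7] [0.3839 0.1764 0.004 ]
tray_spout scene 0.66 [325.5 260.2] [ 0.5538 -0.1683  0.004 ]
tray top 0.63 [200.3 261.7] [0.4362 0.1986 0.    ]
tray scene 0.9 [273.9 371.1] [0.4522 0.1879 0.    ]
tray scene 0.49 [350.7 237. ] [ 0.555  -0.2998  0.    ]
media0_center top 0.55 [192.8 259.1] [0.443  0.2167 0.015 ]
media0_center scene 0.63 [261.1 375.2] [0.4578 0.2194 0.015 ]
timer top 0.75 [438.7 267.8] [ 0.4186 -0.4831  0.    ]
timer scene 0.59 [419.5 222.5] [ 0.4296 -0.47    0.    ]
sample_bottle top 0.75 [323.6 192.5] [ 0.6361 -0.1551  0.    ]
sample_bottle top 0.58 [440.6 262.5] [ 0.4337 -0.4888  0.    ]
sample_bottle scene 0.69 [294.7 253.7] [ 0.6364 -0.1547  0.    ]
petri_dish scene 0.87 [380.5 205. ] [ 0.5647 -0.4987  0.    ]
1.25
```

```bash
cat >> h.py <<'E'
def go(*tg,yaw=None):
    """tg: targets xyz world of TCP; yaw deg of tool x; prints units"""
    o=manip.get_obs(); m=R.from_rotvec(o['tool_rot']).as_matrix()
    y0=np.degrees(np.arctan2(m[1,0],m[0,0]))
    print('t',round(o['time'],2),'tcp',o['tcp_pos'].round(4) if hasattr(o['tcp_pos'],'round') else np.round(o['tcp_pos'],4),'yaw',round(y0,1),'F',np.round(o['ft_force'],1),'gap',round(o['finger_gap'],4),'q',np.round(o['joint_positions'],2))
    for t in tg:
        s=m.T@(np.array(t)-o['tcp_pos'])/.15
        w='' if yaw is None else round(-((yaw-y0+180)%360-180)/180,3)
        print(t,'->',s.round(3),w)
E
python3 -c "
from h import *
go([.40,-.45,.24],[.506,.2135,.24],yaw=17.2)"
```

```text
t 1.25 tcp [ 0.2929 -0.6082  0.2227] yaw 25.7 F [ 0.6 -0.3 -0.8] gap 0.0882 q [ 1.01  0.48  0.02  1.56 -0.01  1.11 -0.08]
[0.4, -0.45, 0.24] -> [ 1.101 -0.64  -0.116] 0.047
[0.506, 0.2135, 0.24] -> [ 3.657 -4.319 -0.116] 0.047
```

```bash
python3 -m creep '[[0.3,-0.3,-0.1,0],[0.6,-0.6,-0.1,0],[0.9,-0.9,-0.1,0.02],[0.9,-0.9,-0.1,0.04]]'; python3 -c "
from h import *
go([.506,.2135,.24],yaw=17.2)"
```

```text
time: 1.75
tcp_pos: [0.3586, -0.4232, 0.2381]
tool_rot: [-3.098, -0.513, -0.002]
ft_force: [-0.1, -1.1, 1.5]
finger_gap: 0.0876
t 1.75 tcp [ 0.3586 -0.4232  0.2381] yaw 18.8 F [-0.1 -1.1  1.5] gap 0.0876 q [ 0.78  0.27 -0.03  1.83  0.01  1.05 -0.49]
[0.506, 0.2135, 0.24] -> [ 2.299 -3.701 -0.006] 0.009
```

```bash
python3 -m creep '[[0.2,-0.35,0,0],[0.4,-0.7,0,0.01],[0.6,-1,0,0.01]]'; python3 -m creep '[[0.2,-0.35,0,0],[0.4,-0.7,0,0],[0.6,-1,0,0]]'; python3 -m creep '[[0.2,-0.35,0,0],[0.4,-0.7,0,0],[0.6,-1,0,0]]';  python3 -c "
from h import *
go([.506,.2135,.2],yaw=17.2)"
```

```text
time: 2.12
tcp_pos: [0.3938, -0.2552, 0.2379]
tool_rot: [3.108, 0.456, 0.001]
ft_force: [1.5, -0.3, -0.6]
finger_gap: 0.0876
time: 2.5
tcp_pos: [0.4369, -0.0855, 0.2381]
tool_rot: [3.108, 0.457, 0.002]
ft_force: [0.2, -0.4, -0.2]
finger_gap: 0.0881
time: 2.88
tcp_pos: [0.48, 0.0841, 0.2381]
tool_rot: [3.108, 0.458, 0.002]
ft_force: [0.7, -1.4, -0.6]
finger_gap: 0.0876
t 2.88 tcp [0.48   0.0841 0.2381] yaw 16.7 F [ 0.7 -1.4 -0.6] gap 0.0876 q [ 0.09  0.18 -0.44  1.95  0.09  1.03 -1.67]
[0.506, 0.2135, 0.2] -> [ 0.414 -0.776  0.254] -0.003
```

```bash
python3 -m creep '[[0.2,-0.35,0.1,0],[0.41,-0.78,0.4,0],[0.41,-0.78,0.55,0],[0.41,-0.78,0.55,0],[0.41,-0.78,0.55,0]]';  python3 - <<'E'
from h import *
go([.506,.2135,.034],yaw=17.2)
cm=manip.camera_model('wrist'); cap('wrist','w1')
for th,z in (('tray_handle',.05),('tray_spout',.004)):
    for q in manip.pinpoint('wrist',th)[:2]: print(th,q['confidence'],np.round(q['centre'],1),atz('wrist',q['centre'],z,cm).round(4))
cap('top','t1')
for th,z in (('tray_handle',.05),('tray_spout',.004)):
    for q in manip.pinpoint('top',th)[:2]: print(th,q['confidence'],np.round(q['centre'],1),atz('top',q['centre'],z).round(4))
E
```

```text
time: 3.5
tcp_pos: [0.5056, 0.2107, 0.1561]
tool_rot: [3.108, 0.455, 0.001]
ft_force: [0.0, -0.8, 0.6]
finger_gap: 0.0879
t 3.5 tcp [0.5056 0.2107 0.1561] yaw 16.6 F [ 0.  -0.8  0.6] gap 0.0879 q [-0.13  0.39 -0.48  1.9   0.22  0.9  -1.99]
[0.506, 0.2135, 0.034] -> [ 0.007 -0.017  0.814] -0.003
tray_handle 0.76 [308.9 250.5] [0.4994 0.212  0.05  ]
tray_spout 0.85 [315.1 360.9] [0.3852 0.1729 0.004 ]
tray_handle 0.68 [441.9 265.3] [ 0.4241 -0.4809  0.05  ]
tray_handle 0.58 [194.4 235.6] [0.5069 0.2052 0.05  ]
tray_spout 0.91 [209.7 280.3] [0.383  0.1699 0.004 ]
tray_spout 0.2 [442.  217.9] [ 0.5613 -0.4944  0.004 ]
```

View pics/w1.png

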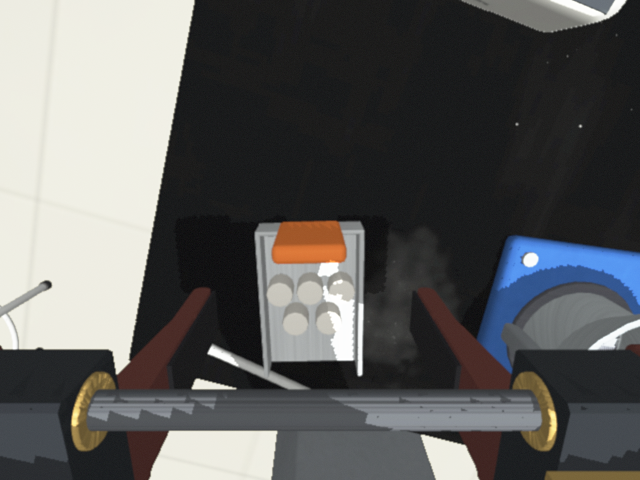

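```bash
python3 - <<'E'
from h import *
im=cv2.imread('pics/w1.png'); 
cm=manip.camera_model('wrist'); print(cm['position'])
for r in range(215,270,3): print(r,im[r,308][::-1],im[r,285][::-1],end=' | ')
for px in ((273,263),(346,261),(276,247),(342,246)): print(px,atz('wrist',px,.072,cm).round(4))
for px in ((278,222),(339,222)): print(px,atz('wrist',px,.004,cm).round(4))
g=manip.get_obs(); print(g['tcp_pos'])
E
python3 - <<'E'
import cv2
im=cv2.imread('pics/w1.png')[200:400,230:400]; cv2.imwrite('pics/w1c.png',cv2.resize(im,None,fx=3.5,fy=3))
E
```

```text
[0.58281303 0.23376724 0.31726151]
215 [27 29 30] [27 28 28] | 218 [23 24 26] [18 19 21] | 221 [107  60  32] [74 39 21] | 224 [174  94  44] [158  86  41] | 227 [161  87  39] [160  85  41] | 230 [161  87  41] [158  86  39] | 233 [162  88  42] [160  87  41] | 236 [162  88  40] [162  88  42] | 239 [161  87  41] [162  88  42] | 242 [165  90  44] [162  87  41] | 245 [193 104  49] [185  99  47] | 248 [218 118  57] [216 117  56] | 251 [222 122  58] [220 120  57] | 254 [219 120  57] [218 119  56] | 257 [218 118  56] [216 118  57] | 260 [206 110  51] [211 114  55] | 263 [171 135 116] [185 121  94] | 266 [176 180 181] [174 179 179] | 269 [177 181 181] [176 180 180] | (273, 263) [0.4913 0.2343 0.072 ]
(346, 261) [0.5064 0.1887 0.072 ]
(276, 247) [0.5025 0.2353 0.072 ]
(342, 246) [0.5155 0.1944 0.072 ]
(278, 222) [0.5014 0.2397 0.004 ]
(339, 222) [0.5156 0.1921 0.004 ]
[0.50562109 0.21102281 0.15612325]
```

View pics/w1c.png

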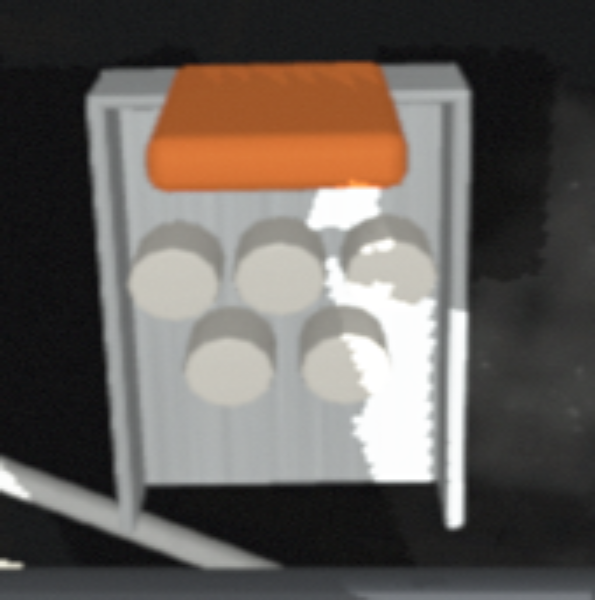

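```bash
python3 -m creep '[[0,-0.015,0.3,-0.005],[0,-0.015,0.6,-0.005],[0,-0.015,0.82,-0.005],[0,-0.015,0.82,-0.005]]' 0;  python3 - <<'E'
from h import *
go([.504,.2127,.032],yaw=17.6)
E
```

```text
time: 4.3
tcp_pos: [0.5029, 0.2128, 0.0305]
tool_rot: [3.103, 0.481, -0.006]
ft_force: [-0.4, -0.4, 1.2]
finger_gap: 0.0876
t 4.3 tcp [0.5029 0.2128 0.0305] yaw 17.6 F [-0.4 -0.4  1.2] gap 0.0876 q [-0.19  0.56 -0.41  1.98  0.35  0.67 -2.09]
[0.504, 0.2127, 0.032] -> [ 0.007  0.002 -0.01 ] 0.0
```

```bash
python3 -m creep '[[0.007,0,-0.01,0],[0.007,0,-0.01,0],[0.007,0,-0.01,0],[0.007,0,-0.01,0],[0.007,0,-0.01,0],[0.007,0,-0.01,0]]' 255;  python3 - <<'E'
from h import *
go([.504,.2127,.052],yaw=17.6)
E
```

```text
time: 5.05
tcp_pos: [0.5057, 0.2142, 0.0342]
tool_rot: [3.104, 0.481, 0.001]
ft_force: [-1.3, -1.0, 6.7]
finger_gap: 0.0495
t 5.05 tcp [0.5057 0.2142 0.0342] yaw 17.6 F [-1.3 -1.   6.7] gap 0.0495 q [-0.19  0.56 -0.41  1.98  0.35  0.67 -2.08]
[0.504, 0.2127, 0.052] -> [-0.014  0.006 -0.119] 0.0
```

```bash
python3 -m creep '[[0,0,-0.05,0],[0,0,-0.1,0],[0,0,-0.1,0]]';  python3 - <<'E'
from h import *
go([.504,.2127,.052],yaw=17.6)
im=cap('scene','s1'); cv2.imwrite('pics/s1c.png',cv2.resize(im[300:440,180:380,::-1],None,fx=4,fy=4))
E
```

```text
time: 5.42
tcp_pos: [0.5058, 0.2144, 0.0493]
tool_rot: [-3.104, -0.481, -0.002]
ft_force: [-0.5, -0.8, -4.1]
finger_gap: 0.0499
t 5.42 tcp [0.5058 0.2144 0.0493] yaw 17.6 F [-0.5 -0.8 -4.1] gap 0.0499 q [-0.18  0.54 -0.42  1.97  0.33  0.7  -2.07]
[0.504, 0.2127, 0.052] -> [-0.015  0.007 -0.018] 0.0
```

View pics/s1c.png

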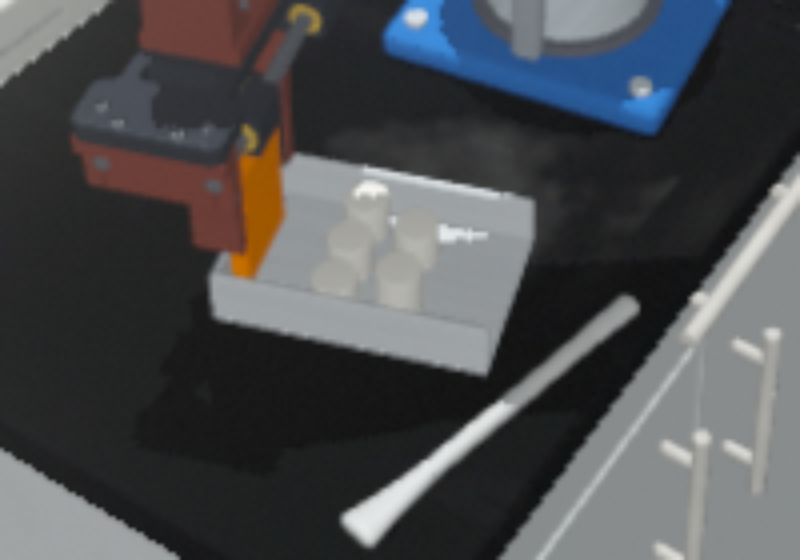

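```bash
python3 -m creep '[[0,0,-0.1,0],[0,0,-0.2,0],[0,0,-0.3,0],[0,0,-0.4,0],[0,0,-0.4,0]]';  python3 - <<'E'
from h import *
go([.504,.2127,.19],yaw=90)
print(manip.get_obs()['ft_torque'])
im=cap('scene','s2'); cv2.imwrite('pics/s2c.png',cv2.resize(im[260:420,180:380,::-1],None,fx=4,fy=3.7))
E
```

```text
time: 6.1
tcp_pos: [0.5064, 0.2146, 0.1103]
tool_rot: [-3.104, -0.481, -0.005]
ft_force: [0.1, 0.7, -3.1]
finger_gap: 0.0496
t 6.1 tcp [0.5064 0.2146 0.1103] yaw 17.6 F [ 0.1  0.7 -3.1] gap 0.0496 q [-0.15  0.45 -0.46  1.93  0.27  0.82 -2.02]
[0.504, 0.2127, 0.19] -> [-0.018  0.007 -0.531] -0.402
[ 0.08329103 -0.13635841  0.03094635]
```

View pics/s2c.png

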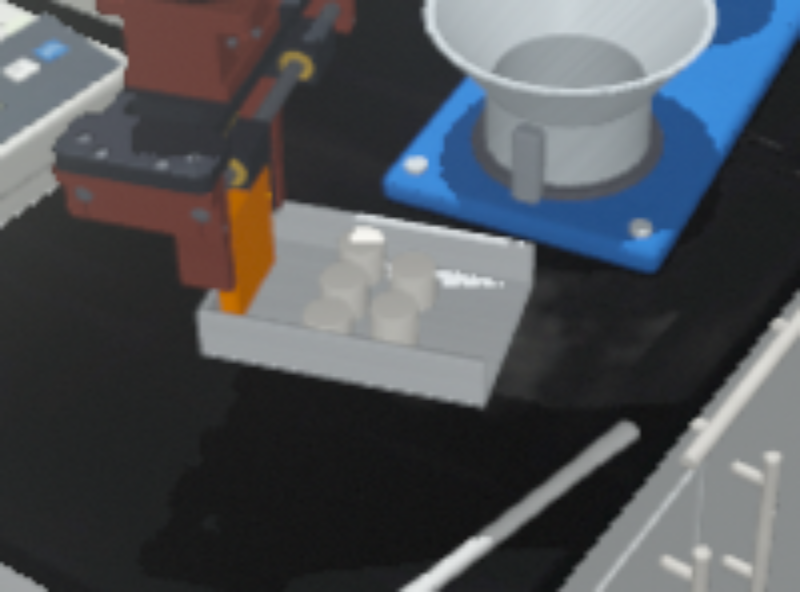

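```bash
python3 -m creep '[[0,0,-0.1,0],[0,0,-0.2,-0.02],[0,0,-0.3,-0.06],[0,0,-0.4,-0.1],[0,0,-0.5,-0.14],[0,0,-0.5,-0.18],[0,0,-0.5,-0.22],[0,0,-0.5,-0.26],[0,0,-0.5,-0.3],[0,0,-0.5,-0.34]]';  python3 - <<'E'
from h import *
im=cv2.imread('pics/t1.png'); cv2.imwrite('pics/t1c.png',cv2.resize(im[190:300,220:400],None,fx=4.4,fy=4.4))
for c in ((.480,-.025),(.482,-.027)):
  for r in (.077,.071):
    P=[proj('top',[c[0]+r*np.cos(a),c[1]+r*np.sin(a),.116]) for a in (0,np.pi/2,np.pi,-np.pi/2)]
    print(c,r,np.round(P,1).tolist())
g=cv2.cvtColor(im,cv2.COLOR_BGR2GRAY)
print(g[244,240:312].tolist()); print(g[208:282,275].tolist())
go([.480,.078,.18],yaw=90)
E
```

```text
time: 7.4
tcp_pos: [0.5052, 0.214, 0.1839]
tool_rot: [-2.423, -1.999, 0.001]
ft_force: [-0.7, -0.1, -2.1]
finger_gap: 0.0495
(0.48, -0.025) 0.077 [[275.2, 214.6], [246.0, 243.5], [274.8, 272.5], [304.0, 243.4]]
(0.48, -0.025) 0.071 [[275.1, 216.9], [248.2, 243.5], [274.8, 270.2], [301.7, 243.4]]
(0.482, -0.027) 0.077 [[275.9, 213.9], [246.7, 242.7], [275.6, 271.8], [304.7, 242.7]]
(0.482, -0.027) 0.071 [[275.9, 216.1], [249.0, 242.7], [275.6, 269.5], [302.5, 242.7]]
[49, 46, 50, 45, 45, 76, 151, 217, 225, 200, 188, 186, 185, 184, 184, 185, 187, 185, 185, 185, 184, 177, 156, 150, 209, 242, 247, 248, 249, 249, 249, 249, 248, 248, 248, 248, 248, 248, 248, 248, 248, 248, 248, 247, 247, 247, 247, 247, 247, 244, 228, 193, 183, 176, 172, 172, 171, 174, 172, 173, 173, 184, 216, 235, 237, 232, 229, 225, 222, 217, 211, 205]
[40, 42, 43, 42, 44, 46, 43, 53, 107, 189, 226, 208, 181, 173, 174, 176, 175, 176, 174, 175, 175, 174, 173, 162, 144, 126, 155, 215, 243, 248, 248, 248, 248, 248, 248, 248, 248, 248, 248, 248, 248, 247, 247, 248, 249, 249, 249, 248, 249, 249, 248, 247, 246, 237, 213, 192, 189, 188, 188, 189, 189, 188, 187, 193, 217, 231, 212, 131, 78, 60, 49, 46, 47, 49]
t 7.4 tcp [0.5052 0.214  0.1839] yaw 79.0 F [-0.7 -0.1 -2.1] gap 0.0495 q [ 0.06  0.4  -0.72  1.86  0.31  0.99 -0.99]
[0.48, 0.078, 0.18] -> [-0.922  0.008  0.027] -0.061
```

View pics/t1c.png

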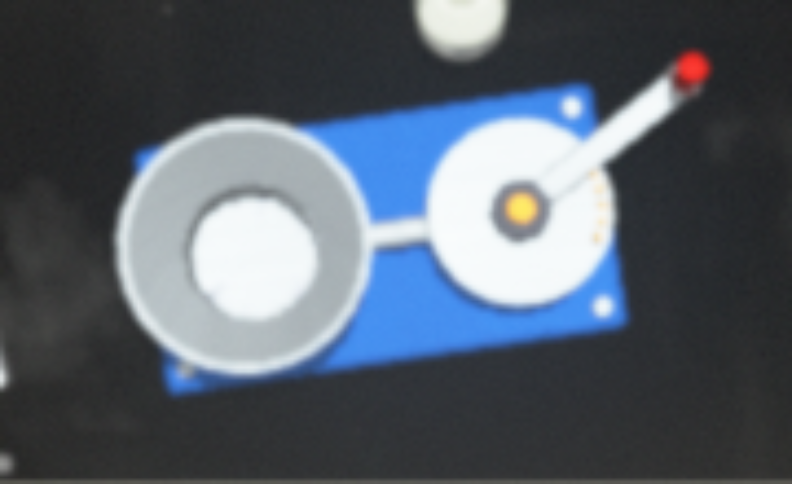

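```bash
python3 -m creep '[[-0.1,0,0,0],[-0.25,0.01,0,-0.01],[-0.4,0.02,0,-0.03],[-0.55,0.03,0,-0.05],[-0.7,0.04,0,-0.06],[-0.82,0.045,0,-0.06],[-0.92,0.045,0,-0.06],[-0.92,0.045,0,-0.06],[-0.92,0.045,0,-0.06]]';  python3 - <<'E'
from h import *
go([.4745,.078,.153],yaw=90)
im=cap('scene','s3'); cv2.imwrite('pics/s3c.png',cv2.resize(im[160:340,200:400,::-1],None,fx=4,fy=3.3))
im=cap('top','t3'); cv2.imwrite('pics/t3c.png',cv2.resize(im[160:320,180:380,::-1],None,fx=4,fy=3.7))
E
```

```text
time: 8.52
tcp_pos: [0.4853, 0.078, 0.1839]
tool_rot: [-2.229, -2.214, -0.001]
ft_force: [-0.9, 0.5, -3.0]
finger_gap: 0.0499
t 8.53 tcp [0.4853 0.078  0.1839] yaw 89.6 F [-0.9  0.5 -3. ] gap 0.0499 q [ 0.36  0.31 -0.75  1.99  0.26  0.94 -0.53]
[0.4745, 0.078, 0.153] -> [-0.001 -0.072  0.206] -0.002
```

View pics/s3c.png

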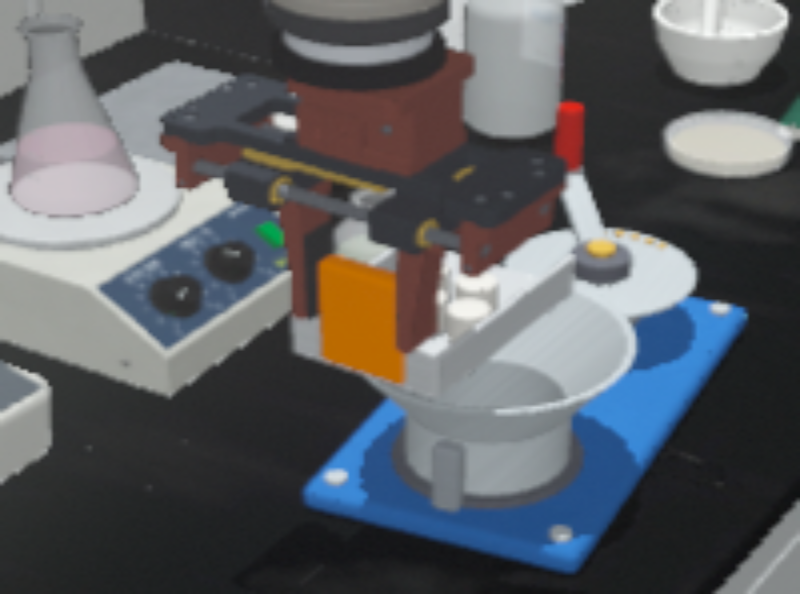

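View pics/t3c.png

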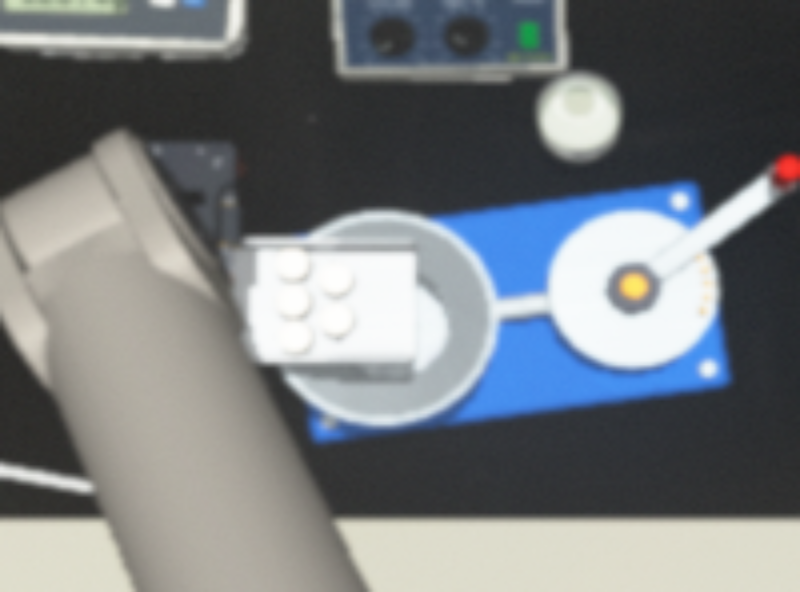

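```bash
python3 -m creep '[[0,-0.04,0.05,0],[0,-0.072,0.12,0],[0,-0.072,0.18,0],[0,-0.072,0.21,0],[0,-0.072,0.22,0]]';  python3 -m creep '[[0,0,0.01,0],[0,0,0.01,0]]' | grep -E "tcp|force";  python3 -m creep '[[0,0,0.01,0],[0,0,0.01,0]]' | grep -E "tcp|force"
```

```text
time: 9.25
tcp_pos: [0.4744, 0.0776, 0.1503]
tool_rot: [-2.229, -2.214, 0.0]
ft_force: [-0.3, 0.1, -1.6]
finger_gap: 0.0497
tcp_pos: [0.4745, 0.0777, 0.1501]
ft_force: [-4.3, -0.4, 6.7]
tcp_pos: [0.4748, 0.0784, 0.1495]
ft_force: [-6.5, 1.2, 14.4]
```

```bash
python3 -m creep '[[0,0,-0.012,0],[0,0,-0.012,0]]' | grep -E "tcp|force";  python3 -m creep '[[0,0,0,0],[0,0,0,0],[0,0,0,0]]' 85; python3 - <<'E'
from h import *
go([.4745,.078,.153],yaw=90)
im=cap('scene','s4'); cv2.imwrite('pics/s4c.png',cv2.resize(im[160:340,200:400,::-1],None,fx=4,fy=3.3))
E
```

```text
tcp_pos: [0.4749, 0.0775, 0.1497]
ft_force: [-0.6, 0.6, -0.3]
time: 10.38
tcp_pos: [0.4746, 0.0776, 0.1495]
tool_rot: [2.229, 2.214, 0.0]
ft_force: [0.5, -0.4, 0.5]
finger_gap: 0.0586
t 10.38 tcp [0.4746 0.0776 0.1495] yaw 89.6 F [ 0.5 -0.4  0.5] gap 0.0586 q [ 0.34  0.34 -0.74  2.04  0.3   0.87 -0.58]
[0.4745, 0.078, 0.153] -> [ 0.003 -0.001 -0.023] -0.002
```

View pics/s4c.png

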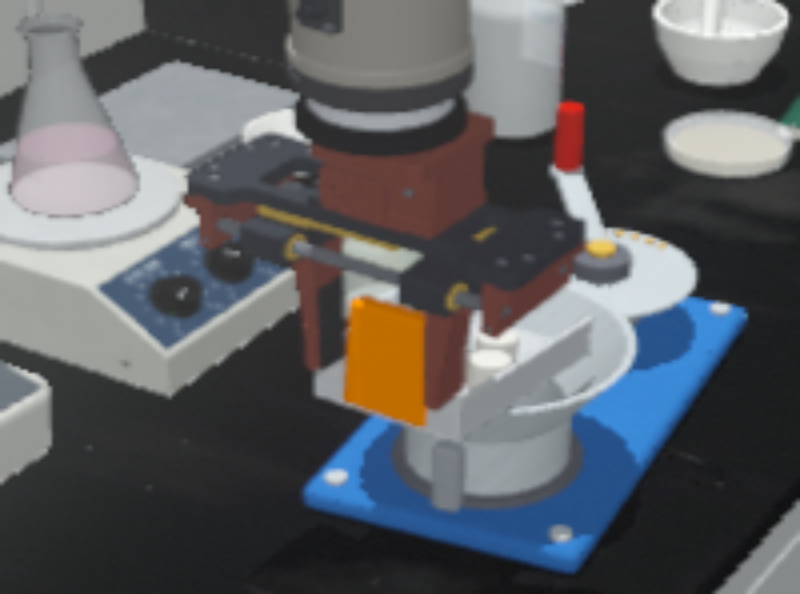

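```bash
python3 -m creep '[[0,0,0,0],[0,0,0,0],[0,0,0,0],[0,0,-0.01,0],[-0.03,0,-0.01,0],[-0.06,0,-0.01,0],[-0.06,0,-0.005,0],[-0.06,0,-0.005,0]]' 255;  python3 -m creep '[[0,0,0,0],[0,0,0,0],[0,0,0,0],[0,0,0,0]]' 85; python3 - <<'E'
from h import *
go([.4745,.078,.153],yaw=90)
im=cap('scene','s5'); cv2.imwrite('pics/s5c.png',cv2.resize(im[160:340,200:400,::-1],None,fx=4,fy=3.3))
E
```

```text
time: 11.42
tcp_pos: [0.4743, 0.0685, 0.1501]
tool_rot: [-2.229, -2.214, 0.0]
ft_force: [-0.2, -0.5, -3.5]
finger_gap: 0.0497
time: 11.92
tcp_pos: [0.4748, 0.0688, 0.1505]
tool_rot: [2.228, 2.214, 0.001]
ft_force: [0.0, 0.1, 2.3]
finger_gap: 0.0586
t 11.93 tcp [0.4748 0.0688 0.1505] yaw 89.6 F [0.  0.1 2.3] gap 0.0586 q [ 0.35  0.33 -0.74  2.04  0.29  0.87 -0.56]
[0.4745, 0.078, 0.153] -> [ 0.061 -0.002 -0.016] -0.002
```

View pics/s5c.png

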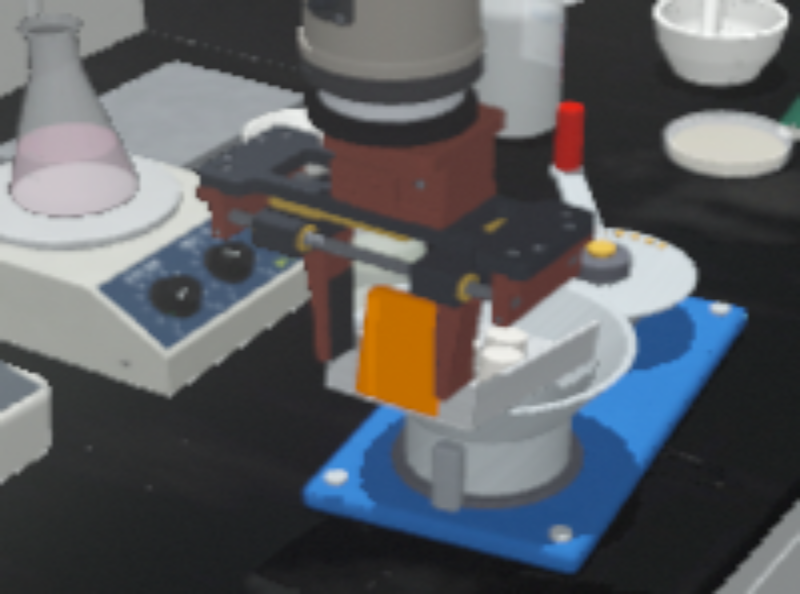

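```bash
python3 -m creep '[[0,0,0,0],[0,0,0,0],[0,0,0,0]]'; python3 - <<'E'
from h import *
im=cap('scene','s6'); cv2.imwrite('pics/s6c.png',cv2.resize(im[160:340,200:400,::-1],None,fx=4,fy=3.3))
im=cap('wrist','w6')
E
```

```text
time: 12.35
tcp_pos: [0.4745, 0.0686, 0.1503]
tool_rot: [2.229, 2.214, 0.0]
ft_force: [1.7, 1.6, 1.6]
finger_gap: 0.0588
```

View pics/s6c.png

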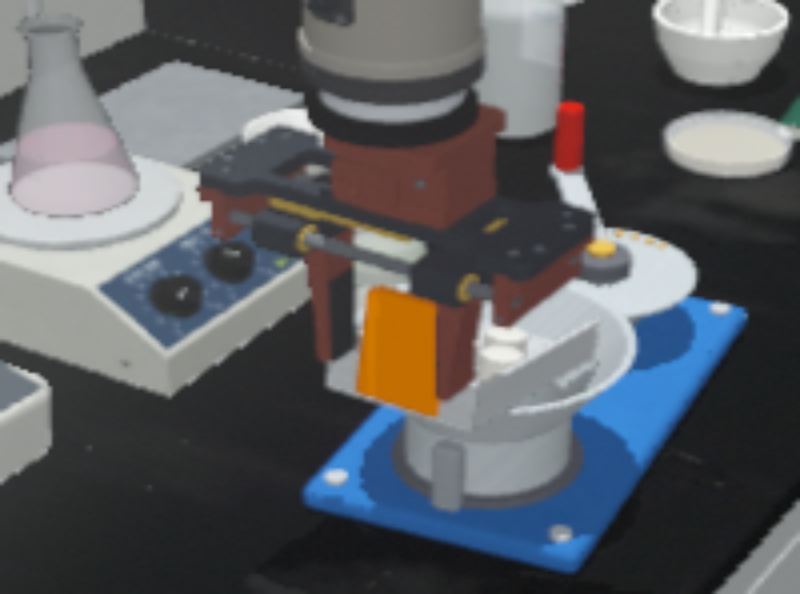

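View pics/w6.png

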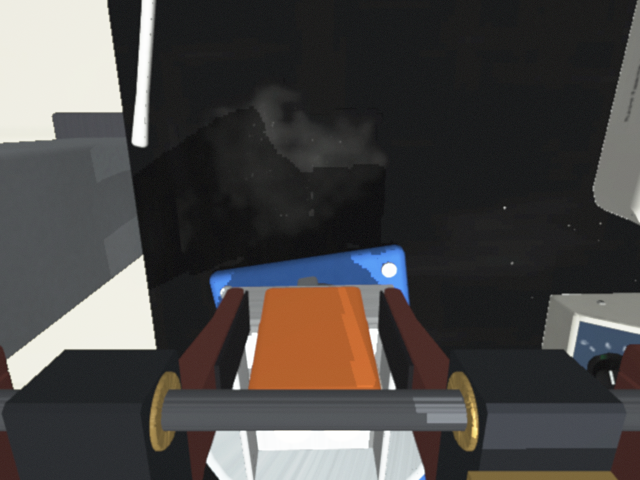

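```bash
python3 -m creep '[[0,0,-0.05,0],[0,0,-0.1,0],[0,0,-0.15,0],[0,0,-0.15,0]]'; python3 - <<'E'
from h import *
im=cap('scene','s7'); cv2.imwrite('pics/s7c.png',cv2.resize(im[160:340,200:400,::-1],None,fx=4,fy=3.3))
E
```

```text
time: 12.95
tcp_pos: [0.4748, 0.0686, 0.1734]
tool_rot: [2.229, 2.213, 0.001]
ft_force: [0.1, -0.6, 0.0]
finger_gap: 0.0583
```

View pics/s7c.png

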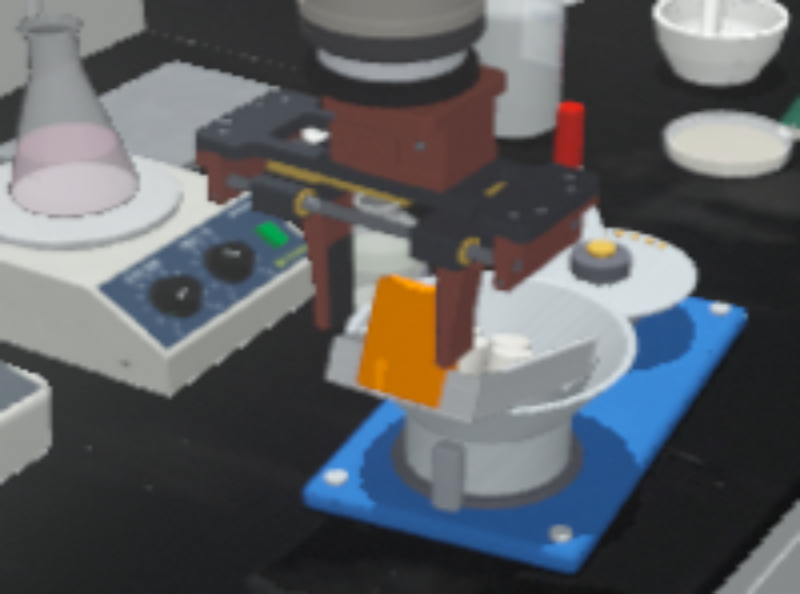

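```bash
python3 -m creep '[[-0.06,0,0,0],[-0.12,0,0,0],[-0.12,0,0,0]]'; python3 - <<'E'
from h import *
im=cap('wrist','w7')
im=cap('scene','s8'); cv2.imwrite('pics/s8c.png',cv2.resize(im[160:340,200:400,::-1],None,fx=4,fy=3.3))
E
```

```text
time: 13.38
tcp_pos: [0.4741, 0.0492, 0.1724]
tool_rot: [-2.231, -2.212, 0.001]
ft_force: [0.2, 0.1, -0.6]
finger_gap: 0.0584
```

View pics/w7.png

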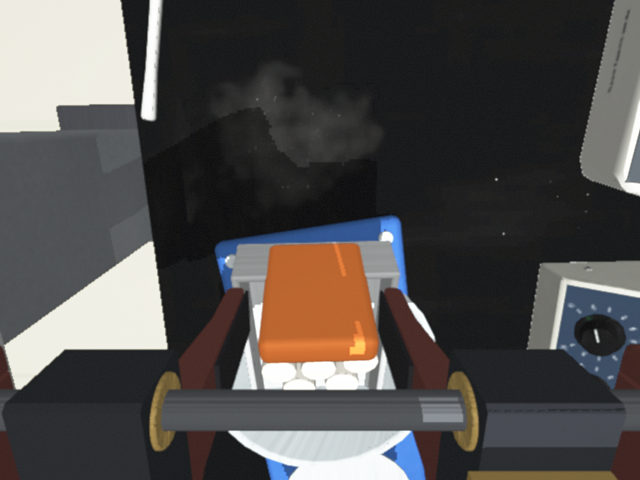

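View pics/s8c.png

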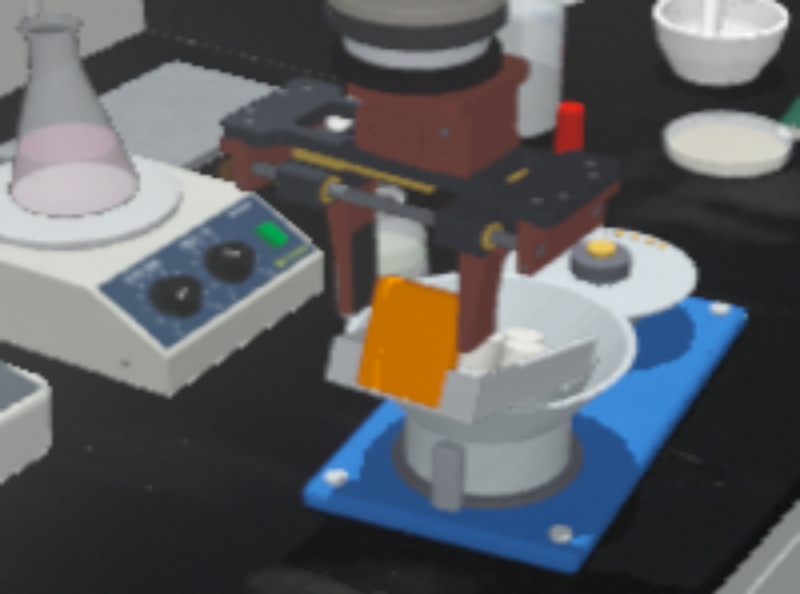

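```bash
python3 - <<'E'
from h import *
cm=manip.camera_model('wrist')
for px,z in (((319,358),.195),((319,338),.195),((319,358),.19),((318,338),.2),((314,244),.13)): print(px,z,atz('wrist',px,z,cm).round(4))
print(proj('wrist',[.474,.049,.191],cm))
E
python3 - <<'E'
import cv2
im=cv2.imread('pics/w7.png')[230:400,220:430]; cv2.imwrite('pics/w7c.png',cv2.resize(im,None,fx=3.5,fy=3.5))
E
```

```text
(319, 358) 0.195 [0.4762 0.0405 0.195 ]
(319, 338) 0.195 [0.4762 0.0496 0.195 ]
(319, 358) 0.19 [0.4763 0.0373 0.19  ]
(318, 338) 0.2 [0.4758 0.0526 0.2   ]
(314, 244) 0.13 [0.4745 0.0687 0.13  ]
[313.34268017 334.30444525]
```

View pics/w7c.png

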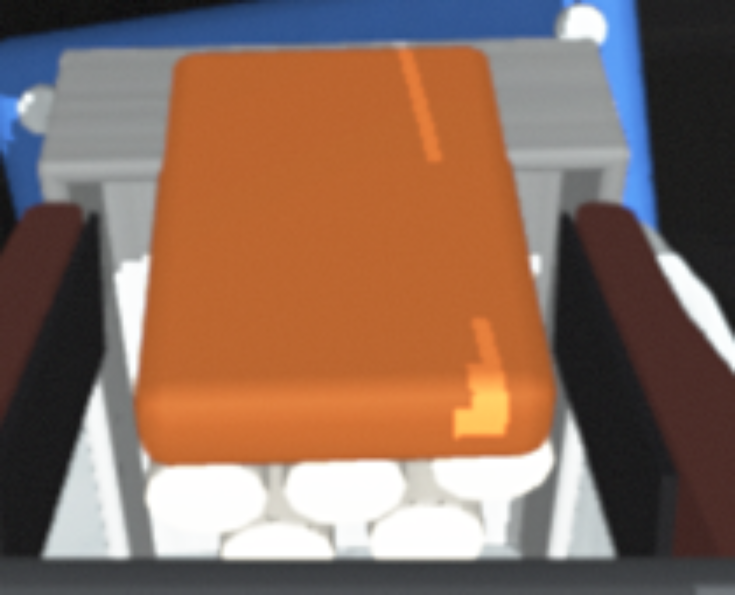

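```bash
python3 -m creep '[[0,0,0.055,0],[0,0,0.055,0],[0,0,0.055,0],[0,0,0.055,0],[0,0,0.055,0]]' 255; python3 -m creep '[[0,0,-0.03,0],[0.04,0,-0.04,0],[0.08,0,-0.04,0],[0.09,0,-0.04,0]]'; python3 - <<'E'
from h import *
im=cap('scene','s9'); cv2.imwrite('pics/s9c.png',cv2.resize(im[160:340,200:400,::-1],None,fx=4,fy=3.3))
E
```

```text
time: 14.1
tcp_pos: [0.4742, 0.0507, 0.1645]
tool_rot: [-2.229, -2.214, -0.0]
ft_force: [1.3, -0.6, -1.2]
finger_gap: 0.0501
time: 14.6
tcp_pos: [0.4742, 0.0648, 0.1705]
tool_rot: [-2.228, -2.215, -0.0]
ft_force: [-0.4, -0.6, -1.7]
finger_gap: 0.0501
```

View pics/s9c.png

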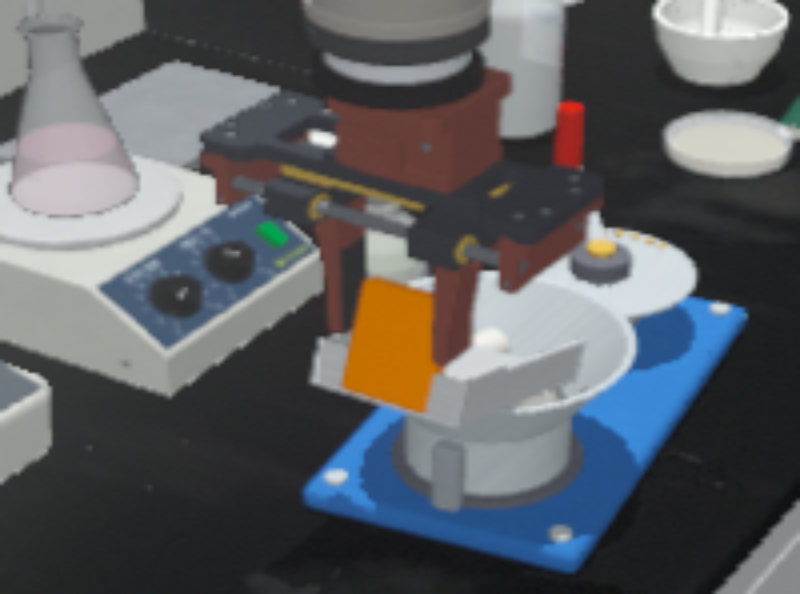

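```bash
python3 - <<'E'
from h import *
im=cap('top','t9'); cv2.imwrite('pics/t9c.png',cv2.resize(im[190:310,200:340,::-1],None,fx=5,fy=5))
im=cap('scene','s10'); cv2.imwrite('pics/s10c.png',cv2.resize(im[220:310,270:370,::-1],None,fx=7,fy=6))
E
```

```text
(no output)
```

View pics/t9c.png

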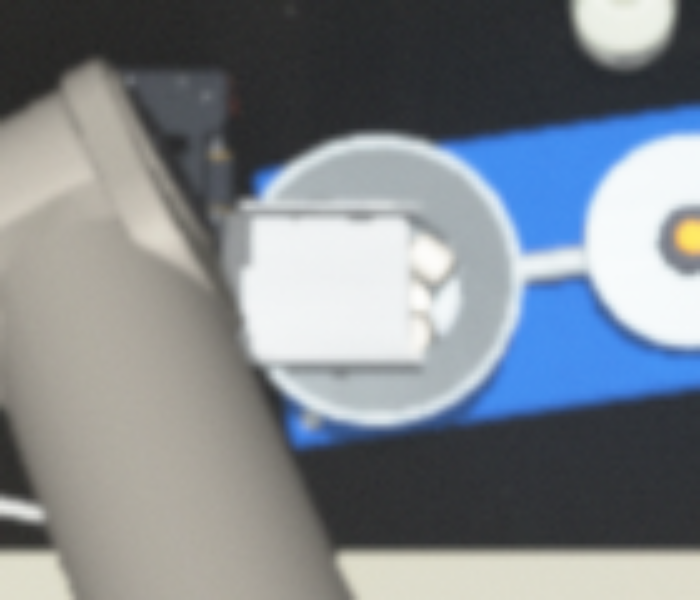

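View pics/s10c.png

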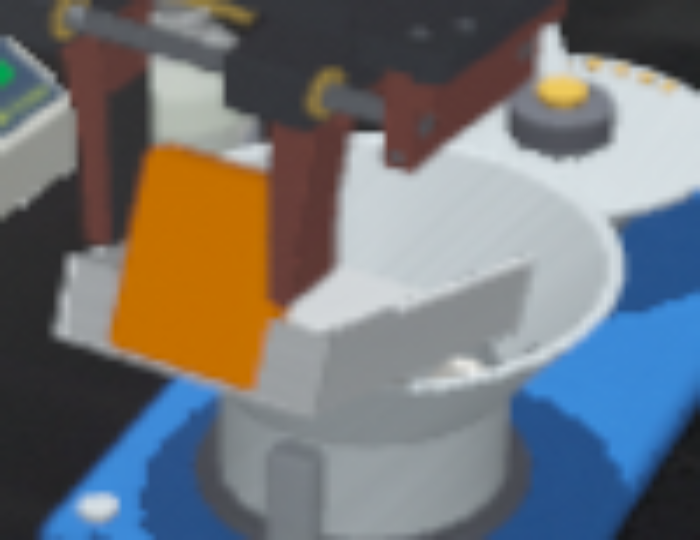

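```bash
python3 -m creep '[[0,0,-0.1,0],[0,0,-0.2,0],[0,0,-0.3,0],[0,0,-0.4,0],[0,0,-0.4,0]]'; python3 - <<'E'
from h import *
im=cap('top','t11'); cv2.imwrite('pics/t11c.png',cv2.resize(im[190:310,200:340,::-1],None,fx=5,fy=5))
im=cap('scene','s11'); cv2.imwrite('pics/s11c.png',cv2.resize(im[180:310,250:380,::-1],None,fx=5,fy=4.5))
go([.5,.2,.235],yaw=17)
E
```

```text
time: 15.38
tcp_pos: [0.4753, 0.0642, 0.232]
tool_rot: [2.228, 2.212, 0.003]
ft_force: [-0.1, 0.1, -1.9]
finger_gap: 0.0499
t 15.47 tcp [0.4742 0.0638 0.2304] yaw 89.6 F [-0.3 -0.4 -1.9] gap 0.0501 q [ 0.42  0.22 -0.78  1.96  0.18  1.03 -0.44]
[0.5, 0.2, 0.235] -> [ 0.909  0.165 -0.031] 0.403
```

View pics/t11c.png

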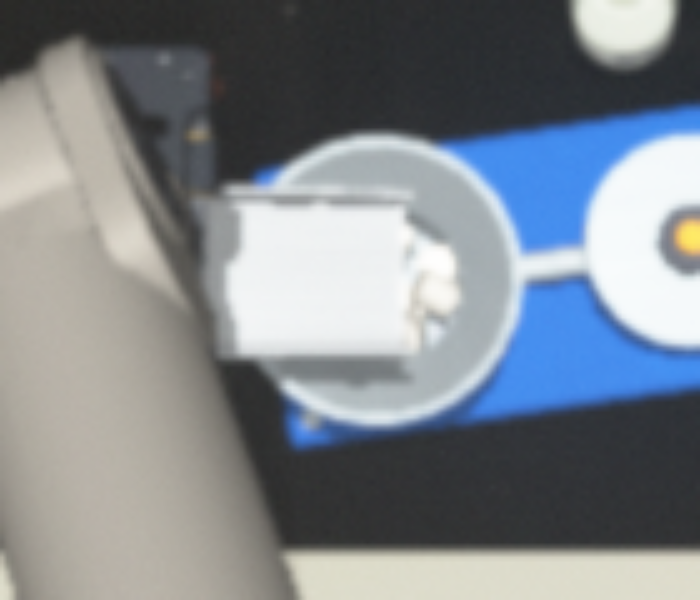

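View pics/s11c.png

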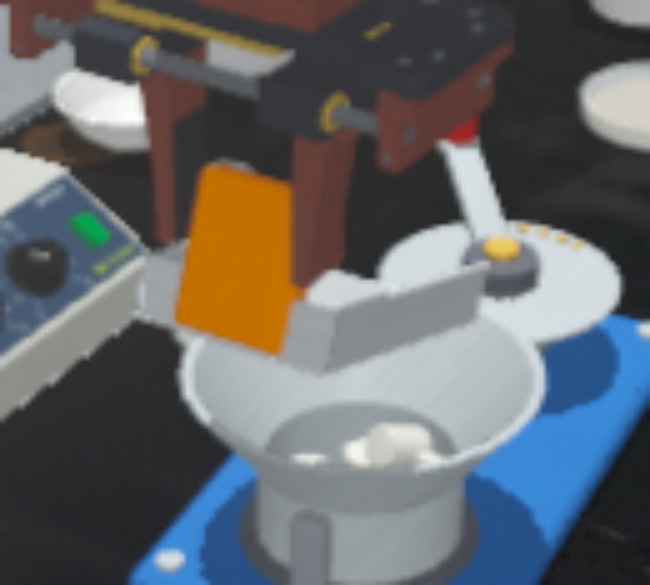

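```bash
python3 -m creep '[[0.2,0,0,0],[0.5,0,0,0],[0.8,0,0.1,0],[0.95,0,0.3,0],[0.95,0,0.5,0],[0.95,0,0.7,0],[0.95,0,0.85,0],[0.95,0,0.92,0],[0.95,0,0.92,0]]'; python3 - <<'E'
from h import *
im=cap('scene','s12'); cv2.imwrite('pics/s12c.png',cv2.resize(im[240:420,180:340,::-1],None,fx=4,fy=3.3))
go([.475,.24,.035],yaw=90)
E
```

```text
time: 16.6
tcp_pos: [0.4749, 0.2064, 0.0919]
tool_rot: [-2.228, -2.214, 0.002]
ft_force: [-0.0, -0.4, -1.5]
finger_gap: 0.0503
t 16.65 tcp [0.4754 0.2067 0.0926] yaw 89.6 F [ 0.1  0.2 -1.6] gap 0.0499 q [ 0.05  0.49 -0.73  2.    0.45  0.81 -0.94]
[0.475, 0.24, 0.035] -> [ 0.222 -0.004  0.384] -0.002
```

View pics/s12c.png

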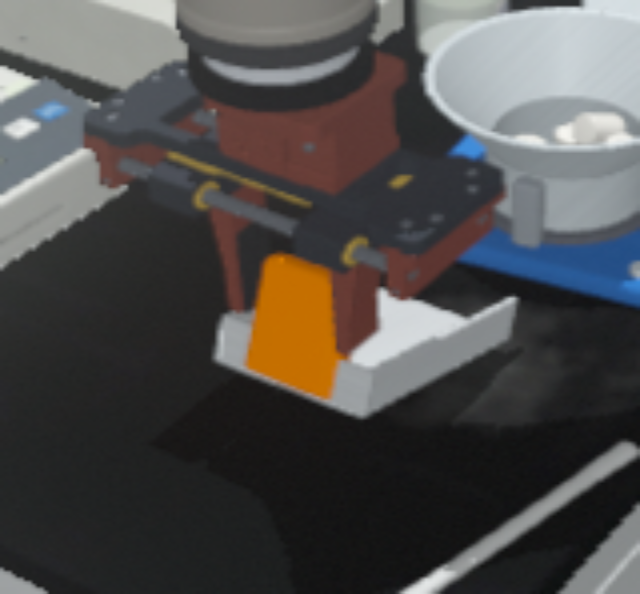

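```bash
python3 -m creep '[[0,0,0.04,0],[0,0,0.08,0],[0,0,0.1,0]]' | grep -E "tcp|force"; python3 -m creep '[[0.03,0,0.03,0],[0.05,0,0.06,0]]' | grep -E "tcp|force"; python3 -m creep '[[0.03,0,0.03,0],[0.05,0,0.06,0]]' | grep -E "tcp|force"
```

```text
tcp_pos: [0.4759, 0.2073, 0.0778]
ft_force: [-0.1, 2.6, 3.3]
tcp_pos: [0.4759, 0.215, 0.0687]
ft_force: [0.9, 2.7, 4.9]
tcp_pos: [0.4756, 0.2221, 0.0593]
ft_force: [1.3, 1.1, 3.5]
```

```bash
python3 -m creep '[[0.02,0,0.03,0],[0.04,0,0.06,0],[0.05,0,0.08,0]]' | grep -E "tcp|force"; python3 -m creep '[[0.01,0,0.02,0],[0.02,0,0.03,0],[0.02,0,0.03,0]]' | grep -E "tcp|force";python3 - <<'E'
from h import *
im=cap('scene','s13'); cv2.imwrite('pics/s13c.png',cv2.resize(im[240:420,180:340,::-1],None,fx=4,fy=3.3))
E
```

```text
tcp_pos: [0.4753, 0.2294, 0.0471]
ft_force: [0.4, 1.7, 3.3]
tcp_pos: [0.4753, 0.2317, 0.0427]
ft_force: [1.0, 0.4, 1.4]
```

View pics/s13c.png

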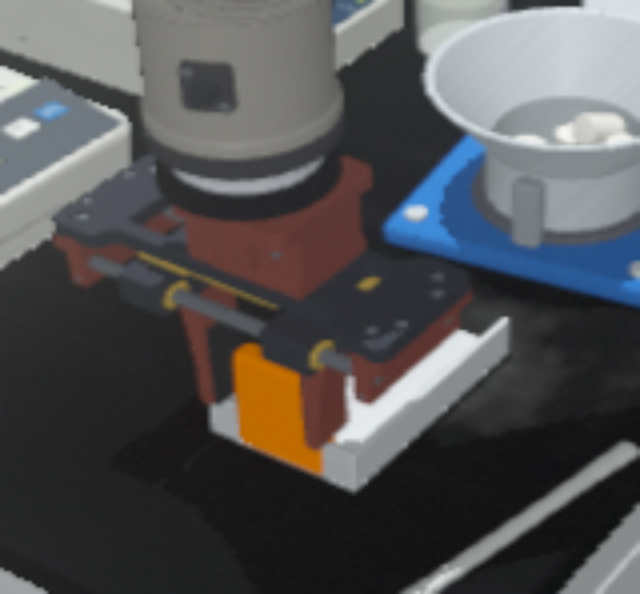

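```bash
python3 -m creep '[[0.005,0,0.015,0],[0.005,0,0.02,0]]' | grep -E "tcp|force"; python3 -m creep '[[0.005,0,0.015,0],[0.005,0,0.015,0]]' | grep -E "tcp|force"
```

```text
tcp_pos: [0.4754, 0.2331, 0.0399]
ft_force: [0.0, 2.3, 1.6]
tcp_pos: [0.4755, 0.2336, 0.0395]
ft_force: [-5.6, -3.5, 24.4]
```

Flat on the worktop (force jumped). Release and rise.

```bash
python3 -m creep '[[0,0,-0.015,0],[0,0,-0.015,0],[0,0,-0.015,0]]' 0; python3 -m creep '[[0,0,-0.015,0],[0,0,-0.2,0],[0,0,-0.5,0],[0,0,-0.8,0],[0,0,-1,0],[0,0,-1,0]]'; python3 - <<'E'
from h import *
im=cap('scene','s14'); cv2.imwrite('pics/s14c.png',cv2.resize(im[200:440,160:400,::-1],None,fx=3,fy=2.5))
go([.5,-.2,.24],yaw=90)
E
```

```text
time: 19.2
tcp_pos: [0.4752, 0.2332, 0.0395]
tool_rot: [-2.229, -2.213, 0.001]
ft_force: [0.8, -0.1, 0.8]
finger_gap: 0.0765
time: 19.95
tcp_pos: [0.4767, 0.2343, 0.1922]
tool_rot: [2.228, 2.212, 0.006]
ft_force: [0.3, 0.1, -0.3]
finger_gap: 0.0878
t 20.0 tcp [0.4759 0.2336 0.1905] yaw 89.6 F [-0.  -0.4 -1.2] gap 0.0882 q [ 0.08  0.38 -0.8   1.89  0.33  1.   -0.88]
[0.5, -0.2, 0.24] -> [-2.889  0.182 -0.33 ] -0.002
```

View pics/s14c.png

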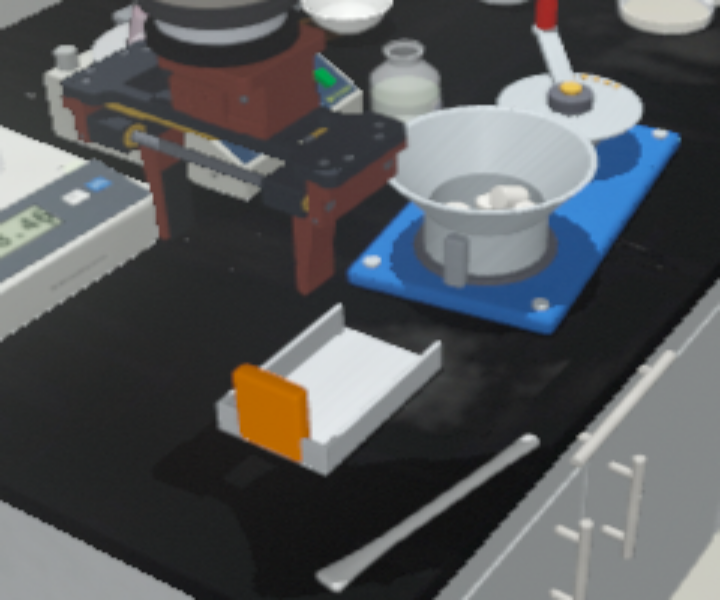

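```bash
python3 -m creep '[[0,0,-0.25,0],[-0.35,0.05,-0.4,0],[-0.7,0.1,-0.4,0],[-1,0.15,-0.4,0]]'; python3 -m creep '[[-0.35,0.05,0,-0.04],[-0.7,0.15,0,-0.08],[-1,0.2,0,-0.14]]';  python3 -c "
from h import *
go([.583,-.292,.2],yaw=115)"
```

```text
time: 20.5
tcp_pos: [0.4964, 0.0809, 0.2486]
tool_rot: [-2.229, -2.212, 0.003]
ft_force: [0.1, 0.2, 0.1]
finger_gap: 0.0878
time: 20.88
tcp_pos: [0.5254, -0.0692, 0.2483]
tool_rot: [-1.687, -2.648, 0.002]
ft_force: [1.2, -0.1, 0.7]
finger_gap: 0.0881
t 20.88 tcp [ 0.5254 -0.0692  0.2483] yaw 115.0 F [ 1.2 -0.1  0.7] gap 0.0881 q [ 0.66  0.31 -0.78  1.83  0.24  1.11  0.23]
[0.583, -0.292, 0.2] -> [-1.509 -0.279  0.321] 0.0
```

```bash
python3 -m creep '[[-0.3,-0.05,0,0],[-0.6,-0.1,0,0],[-0.9,-0.15,0,0]]'; python3 -m creep '[[-0.3,-0.06,0.05,0],[-0.6,-0.12,0.2,0],[-0.6,-0.12,0.35,0],[-0.6,-0.12,0.35,0]]';  python3 - <<'E'
from h import *
go([.583,-.292,.0865],yaw=115)
cm=manip.camera_model('wrist'); cap('wrist','w15')
for th,z in (('lever_grip',.105),('lever_pivot',.072)):
    for q in manip.pinpoint('wrist',th)[:2]: print(th,q['confidence'],np.round(q['centre'],1),atz('wrist',q['centre'],z,cm).round(4))
cap('top','t15')
for th,z in (('lever_grip',.105),('lever_pivot',.072)):
    for q in manip.pinpoint('top',th)[:2]: print(th,q['confidence'],np.round(q['centre'],1),atz('top',q['centre'],z).round(4))
E
```

```text
time: 21.25
tcp_pos: [0.5614, -0.2003, 0.2479]
tool_rot: [-1.692, -2.644, 0.001]
ft_force: [0.5, -0.1, 0.4]
finger_gap: 0.0879
time: 21.75
tcp_pos: [0.5813, -0.2877, 0.1936]
tool_rot: [-1.69, -2.64, 0.001]
ft_force: [-0.2, 0.2, 0.9]
finger_gap: 0.088
t 21.75 tcp [ 0.5813 -0.2877  0.1936] yaw 114.7 F [-0.2  0.2  0.9] gap 0.088 q [ 0.82  0.55 -0.65  1.61  0.36  1.11  0.51]
[0.583, -0.292, 0.0865] -> [-0.035  0.001  0.714] -0.001
lever_grip 0.7 [313.8 259.1] [ 0.5834 -0.293   0.105 ]
lever_pivot 0.74 [262.9  60.1] [ 0.4998 -0.192   0.072 ]
lever_grip 0.58 [379.3 202.7] [ 0.5903 -0.3038  0.105 ]
lever_grip 0.47 [310.9 243.7] [ 0.4801 -0.1202  0.105 ]
lever_pivot 0.63 [333.  238.2] [ 0.4975 -0.1801  0.072 ]
```

View pics/w15.png

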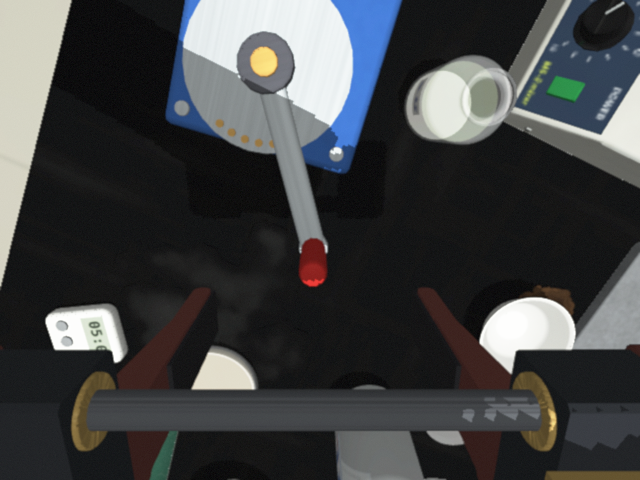

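```bash
python3 -m creep '[[-0.038,0,0.2,0],[-0.038,0,0.45,0],[-0.038,0,0.7,0],[-0.038,0,0.7,0]]' 0; python3 -m creep '[[0,0,0,0],[0,0,0,0],[0,0,0,0],[0,0,0,0],[0,0,0,0],[0,0,0,0],[0,0,0,0]]' 255;  python3 - <<'E'
from h import *
go([.5834,-.293,.0865],yaw=115)
cap('scene','s16')
E
```

```text
time: 22.55
tcp_pos: [0.584, -0.2926, 0.0904]
tool_rot: [-1.69, -2.643, 0.001]
ft_force: [0.1, -0.2, 0.3]
finger_gap: 0.0878
time: 23.42
tcp_pos: [0.5853, -0.2934, 0.0923]
tool_rot: [-1.693, -2.645, 0.001]
ft_force: [-8.3, -3.5, 3.0]
finger_gap: 0.0214
t 23.43 tcp [ 0.5853 -0.2934  0.0923] yaw 114.8 F [-8.3 -3.5  3. ] gap 0.0214 q [ 0.79  0.66 -0.6   1.68  0.44  0.94  0.45]
[0.5834, -0.293, 0.0865] -> [ 0.008 -0.01   0.039] -0.001
```

View pics/s16.png

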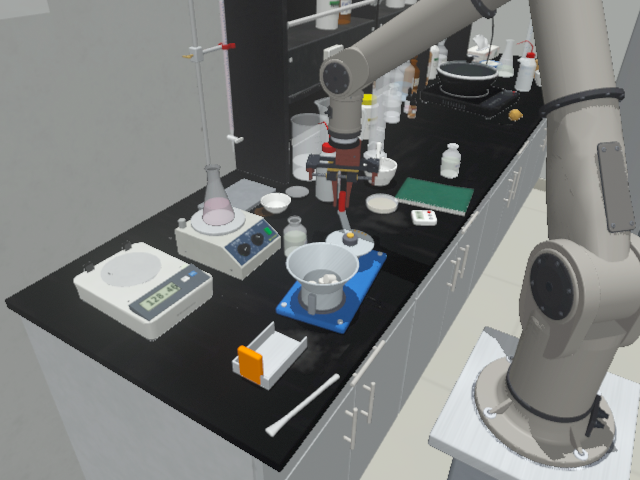

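```bash
python3 -m creep '[[0,0,0,0],[0,0,0,0],[0,0,0,0]]';  python3 - <<'E'
from h import *
go([.5834,-.293,.0865],yaw=115)
E
```

```text
time: 23.85
tcp_pos: [0.5836, -0.2943, 0.0922]
tool_rot: [-1.694, -2.642, 0.005]
ft_force: [-5.9, -1.5, 4.9]
finger_gap: 0.0172
t 23.85 tcp [ 0.5836 -0.2943  0.0922] yaw 114.7 F [-5.9 -1.5  4.9] gap 0.0172 q [ 0.79  0.66 -0.6   1.68  0.44  0.95  0.45]
[0.5834, -0.293, 0.0865] -> [0.008 0.003 0.038] -0.002
```

```bash
cat > m.py <<'E'
from h import *
o=manip.get_obs(); P=np.array([.4998,-.192]); d=np.array(o['tcp_pos'])[:2]-P
a=np.arctan2(d[1],d[0]); t=np.array([np.sin(a),-np.cos(a)])  # clockwise tangent
f=np.array(o['ft_force'])[:2]
print('t %.2f ang %.3f r %.4f Ftan %.1f Frad %.1f z %.4f gap %.4f'%(o['time'],np.radians(-50.6)-a,np.hypot(*d),f@t,f@d/np.hypot(*d),o['tcp_pos'][2],o['finger_gap']))
E
python3 m.py
for i in 1 ; do python3 -m creep '[[-0.0022,-0.0107,0,0],[-0.0044,-0.0213,0,0]]' >/dev/null; python3 m.py; done
python3 -m creep '[[-0.0022,-0.0107,0,0],[-0.0044,-0.0213,0,0]]' >/dev/null; python3 m.py
python3 -m creep '[[-0.0022,-0.0107,0,0],[-0.0044,-0.0213,0,0]]' >/dev/null; python3 m.py
```

```text
t 23.85 ang 0.001 r 0.1322 Ftan 5.6 Frad -2.6 z 0.0922 gap 0.0172
t 24.10 ang 0.003 r 0.1322 Ftan -2.6 Frad -2.1 z 0.0924 gap 0.0177
t 24.35 ang 0.012 r 0.1322 Ftan -7.4 Frad 0.2 z 0.0924 gap 0.0179
t 24.60 ang 0.029 r 0.1323 Ftan -9.7 Frad 1.8 z 0.0924 gap 0.0177
```

```bash
for i in 1 2 3 4 5 6; do :; done
python3 -m creep '[[-0.0015,-0.0107,0,0],[-0.003,-0.0213,0,0]]' >/dev/null; python3 m.py
python3 -m creep '[[-0.0015,-0.0107,0,0],[-0.003,-0.0213,0,0]]' >/dev/null; python3 m.py
python3 -m creep '[[-0.0015,-0.0107,0,0],[-0.003,-0.0213,0,0]]' >/dev/null; python3 m.py
python3 -m creep '[[-0.0015,-0.0107,0,0],[-0.003,-0.0213,0,0]]' >/dev/null; python3 m.py
```

```text
t 24.85 ang 0.049 r 0.1324 Ftan -10.6 Frad 3.4 z 0.0924 gap 0.0174
t 25.10 ang 0.074 r 0.1326 Ftan -10.5 Frad 3.3 z 0.0924 gap 0.0173
t 25.35 ang 0.107 r 0.1328 Ftan -7.1 Frad 3.5 z 0.0923 gap 0.0171
t 25.60 ang 0.146 r 0.1330 Ftan -4.3 Frad 2.3 z 0.0923 gap 0.0176
```

```bash

python3 -m creep '[[0,-0.0107,0,0],[0,-0.0215,0,0]]' >/dev/null; python3 m.py
python3 -m creep '[[0,-0.0107,0,0],[0,-0.0215,0,0]]' >/dev/null; python3 m.py
python3 -m creep '[[0.001,-0.0107,0,0],[0.002,-0.0215,0,0]]' >/dev/null; python3 m.py
python3 -m creep '[[0.001,-0.0107,0,0],[0.002,-0.0215,0,0]]' >/dev/null; python3 m.py
python3 -m creep '[[0.001,-0.0107,0,0],[0.002,-0.0215,0,0]]' >/dev/null; python3 m.py
python3 -m creep '[[0.001,-0.0107,0,0],[0.002,-0.0215,0,0]]' >/dev/null; python3 m.py
```

```text
t 25.85 ang 0.178 r 0.1332 Ftan -4.0 Frad 5.3 z 0.0924 gap 0.0173
t 26.10 ang 0.197 r 0.1334 Ftan -6.4 Frad 6.3 z 0.0925 gap 0.0173
t 26.35 ang 0.215 r 0.1334 Ftan -9.2 Frad 8.1 z 0.0925 gap 0.0177
t 26.60 ang 0.234 r 0.1334 Ftan -11.2 Frad 9.1 z 0.0926 gap 0.0172
t 26.85 ang 0.256 r 0.1334 Ftan -12.1 Frad 9.3 z 0.0926 gap 0.0176
t 27.10 ang 0.286 r 0.1331 Ftan -8.0 Frad 9.6 z 0.0926 gap 0.0175
```

```bash

python3 -m creep '[[-0.001,-0.0107,0,0],[-0.003,-0.0215,0,0]]' >/dev/null; python3 m.py
python3 -m creep '[[0,-0.0107,0,0],[0,-0.0215,0,0]]' >/dev/null; python3 m.py
python3 -m creep '[[0,-0.0107,0,0],[0,-0.0215,0,0]]' >/dev/null; python3 m.py
python3 -m creep '[[0.001,-0.0107,0,0],[0.002,-0.0215,0,0]]' >/dev/null; python3 m.py
```

```text
t 27.35 ang 0.321 r 0.1332 Ftan -5.2 Frad 6.5 z 0.0925 gap 0.0177
t 27.60 ang 0.352 r 0.1331 Ftan -3.6 Frad 5.7 z 0.0925 gap 0.0175
t 27.85 ang 0.373 r 0.1333 Ftan -5.2 Frad 3.5 z 0.0925 gap 0.0174
t 28.10 ang 0.392 r 0.1334 Ftan -7.4 Frad 6.3 z 0.0926 gap 0.0174
```

```bash

python3 -m creep '[[0.001,-0.0107,0,0],[0.002,-0.0213,0,0]]' >/dev/null; python3 m.py
python3 -m creep '[[0.002,-0.0107,0,0],[0.004,-0.0213,0,0]]' >/dev/null; python3 m.py
python3 -m creep '[[0.002,-0.0107,0,0],[0.004,-0.0213,0,0]]' >/dev/null; python3 m.py
python3 -m creep '[[0.002,-0.0107,0,0],[0.004,-0.0213,0,0]]' >/dev/null; python3 m.py
```

```text
t 28.35 ang 0.410 r 0.1335 Ftan -9.1 Frad 5.6 z 0.0926 gap 0.0171
t 28.60 ang 0.430 r 0.1336 Ftan -11.6 Frad 6.1 z 0.0926 gap 0.0175
t 28.85 ang 0.452 r 0.1338 Ftan -10.7 Frad 5.7 z 0.0927 gap 0.0172
t 29.10 ang 0.480 r 0.1339 Ftan -9.3 Frad 5.5 z 0.0926 gap 0.0172
```

```bash

python3 -m creep '[[0.002,-0.01,0,0],[0.004,-0.02,0,0]]' >/dev/null; python3 m.py
python3 -m creep '[[0.002,-0.01,0,0],[0.004,-0.02,0,0]]' >/dev/null; python3 m.py
python3 -m creep '[[0.0025,-0.01,0,0],[0.005,-0.02,0,0]]' >/dev/null; python3 m.py
```

```text
t 29.35 ang 0.513 r 0.1339 Ftan -6.0 Frad 3.3 z 0.0925 gap 0.0173
t 29.60 ang 0.542 r 0.1340 Ftan -4.5 Frad 3.0 z 0.0925 gap 0.0176
t 29.85 ang 0.563 r 0.1342 Ftan -5.2 Frad 3.3 z 0.0925 gap 0.0171
```

```bash

python3 -m creep '[[0.0025,-0.01,0,0],[0.005,-0.02,0,0]]' >/dev/null; python3 m.py
python3 -m creep '[[0,0,0,0],[0,0,0,0]]' >/dev/null; python3 m.py
python3 - <<'E'
from h import *
im=cap('top','t17'); cv2.imwrite('pics/t17c.png',cv2.resize(im[190:310,240:400,::-1],None,fx=5,fy=5))
cap('scene','s17')
cm=manip.camera_model('wrist'); cap('wrist','w17')
P={}
for th,z in (('lever_grip',.105),('lever_pivot',.072)):
    for q in manip.pinpoint('wrist',th)[:1]: print(th,q['confidence'],np.round(q['centre'],1),atz('wrist',q['centre'],z,cm).round(4))
E
```

```text
t 30.10 ang 0.581 r 0.1343 Ftan -7.3 Frad 3.0 z 0.0926 gap 0.0175
t 30.35 ang 0.581 r 0.1343 Ftan -6.9 Frad 3.2 z 0.0926 gap 0.0174
lever_grip 0.85 [316.2 318.2] [ 0.5136 -0.3225  0.105 ]
lever_pivot 0.69 [422.    9.4] [ 0.5016 -0.1937  0.072 ]
```

View pics/t17c.png

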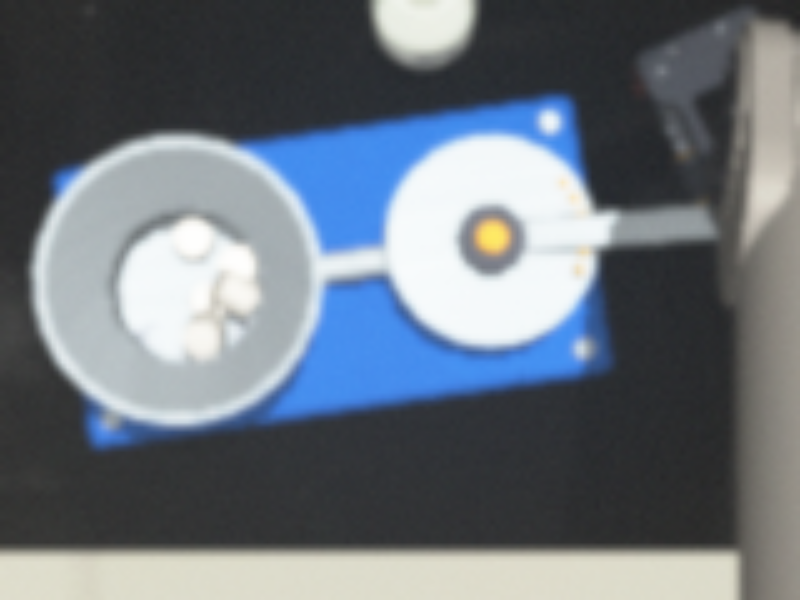

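View pics/w17.png

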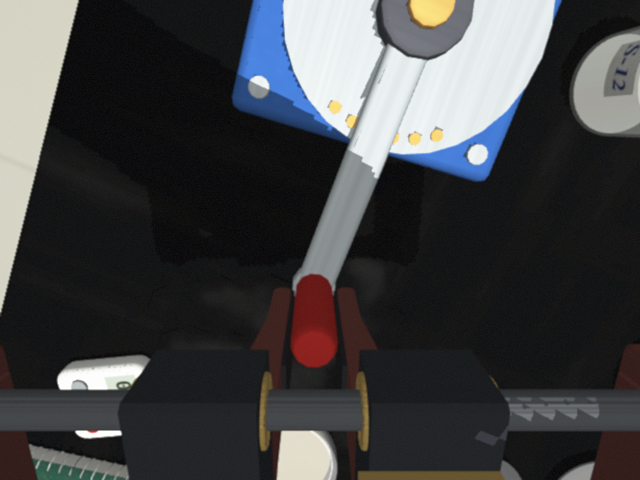

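```bash
python3 - <<'E'
import cv2
a=cv2.imread('pics/w15.png')[40:300,200:370]; cv2.imwrite('pics/w15c.png',cv2.resize(a,None,fx=3,fy=2.3))
a=cv2.imread('pics/w17.png')[0:300,270:470]; cv2.imwrite('pics/w17c.png',cv2.resize(a,None,fx=4,fy=2))
E
```

```text
(no output)
```

View pics/w15c.png

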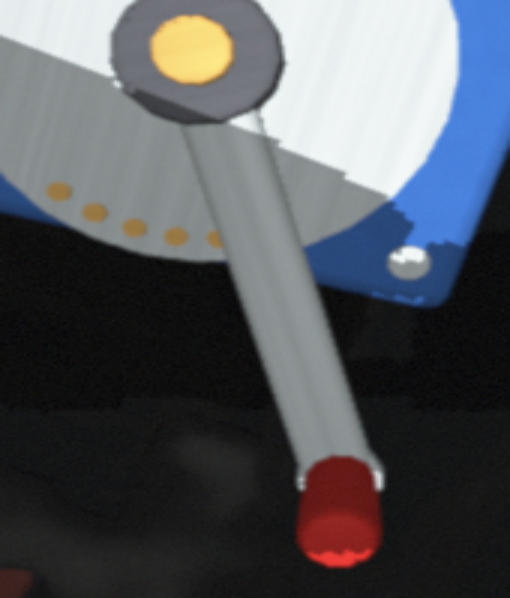

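View pics/w17c.png

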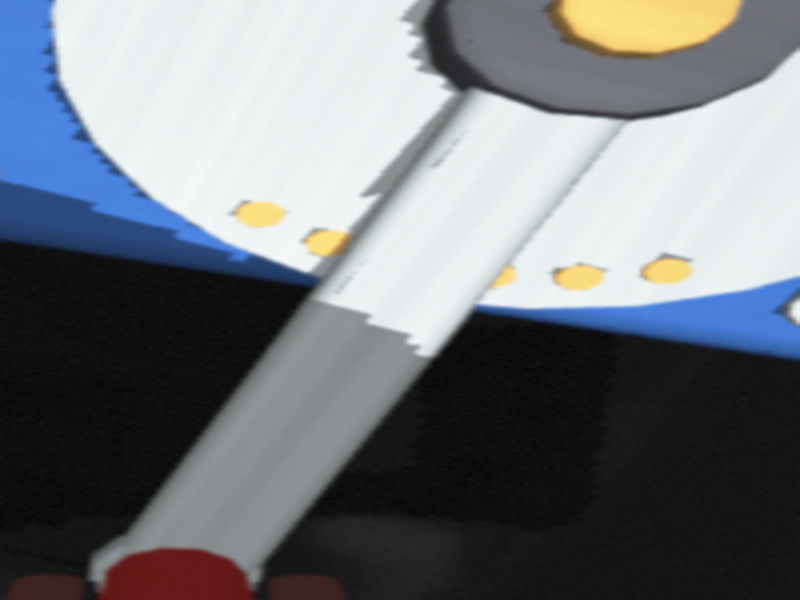

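```bash
python3 - <<'E'
from h import *
o=manip.get_obs(); Rt=R.from_rotvec(o['tool_rot']).as_matrix(); p=np.array(o['tcp_pos'])
cm=manip.camera_model('wrist'); Rc=np.array(cm['rotation']); Rc=R.from_rotvec(Rc).as_matrix() if Rc.shape==(3,) else Rc
Rrel=Rt.T@Rc; prel=Rt.T@(np.array(cm['position'])-p)
# w15 pose
y=np.radians(114.7); Rt0=np.array([[np.cos(y),np.sin(y),0],[np.sin(y),-np.cos(y),0],[0,0,-1]])
Rt0=R.from_rotvec([-1.69,-2.64,.001]).as_matrix()
p0=np.array([.5813,-.2877,.1936])
cm0=dict(cm); cm0['rotation']=Rt0@Rrel; cm0['position']=p0+Rt0@prel
def an(c,L,Rr,sc,off,z):
    f=lambda q: atz('wrist',(q[0]/sc[0]+off[0],q[1]/sc[1]+off[1]),z,c)[:2]
    out=[]
    for (a,b) in (L,Rr):
        v=f(b)-f(a); out.append(np.degrees(np.arctan2(v[1],v[0])))
    return np.array(out)
for z in (.073,.076):
    a0=an(cm0,((187,130),(300,465)),((262,115),(372,455)),(3,2.3),(200,40),z)
    a1=an(cm,((470,90),(130,530)),((625,118),(262,570)),(4,2),(270,0),z)
    print(z,a0,a1,np.radians(a0.mean()-a1.mean()))
for nm,c,pts,sc,off in (('rest',cm0,[(59,191),(95,212),(134,228),(176,237)],(3,2.3),(200,40)),('now',cm,[(260,214),(326,242),(578,277),(667,270)],(4,2),(270,0))):
    print(nm,[ (lambda q: (round(np.degrees(np.arctan2(q[1]+.192,q[0]-.4998)),1), round(np.hypot(q[1]+.192,q[0]-.4998),4)))(atz('wrist',(x/sc[0]+off[0],yy/sc[1]+off[1]),.0625,c)) for x,yy in pts])
    
E
```

```text
0.073 [-51.82445352 -51.38244804] [-85.63137131 -84.80117163] 0.5866543919101253
0.076 [-51.82445352 -51.38244804] [-85.63137131 -84.80117163] 0.5866543919101243
rest [(np.float64(-105.5), np.float64(0.0517)), (np.float64(-94.1), np.float64(0.0522)), (np.float64(-83.0), np.float64(0.053)), (np.float64(-71.9), np.float64(0.0535))]
now [(np.float64(-105.4), np.float64(0.0516)), (np.float64(-94.5), np.float64(0.0522)), (np.float64(-60.8), np.float64(0.0535)), (np.float64(-49.7), np.float64(0.0538))]
```

```bash

python3 -m creep '[[0.002,-0.007,0,0],[0.004,-0.014,0,0],[0.004,-0.014,0,0]]' >/dev/null; python3 m.py
python3 -m creep '[[0,0,0,0],[0,0,0,0],[0,0,0,0],[0,0,0,0]]' >/dev/null; python3 m.py
```

```text
t 30.98 ang 0.593 r 0.1343 Ftan -9.0 Frad 3.5 z 0.0926 gap 0.0178
t 31.48 ang 0.593 r 0.1344 Ftan -8.4 Frad 3.1 z 0.0926 gap 0.0174
```

```bash
python3 - <<'E'
from h import *
cap('scene','s18'); im=cap('top','t18')
for th in ('timer','sample_bottle','petri_dish'):
    for q in manip.pinpoint('top',th)[:1]: print(th,q['confidence'],atz('top',q['centre'],0).round(4))
    for q in manip.pinpoint('scene',th)[:1]: print(th,'scene',q['confidence'],atz('scene',q['centre'],0).round(4))
E
python3 m.py
```

```text
timer 0.6 [ 0.4248 -0.4911  0.    ]
timer scene 0.69 [ 0.4299 -0.4962  0.    ]
sample_bottle 0.84 [ 0.6437 -0.1531  0.    ]
sample_bottle scene 0.78 [ 0.6326 -0.1509  0.    ]
petri_dish 0.57 [ 0.5563 -0.49    0.    ]
t 31.88 ang 0.593 r 0.1343 Ftan -8.8 Frad 2.9 z 0.0926 gap 0.0173
```

View pics/s18.png

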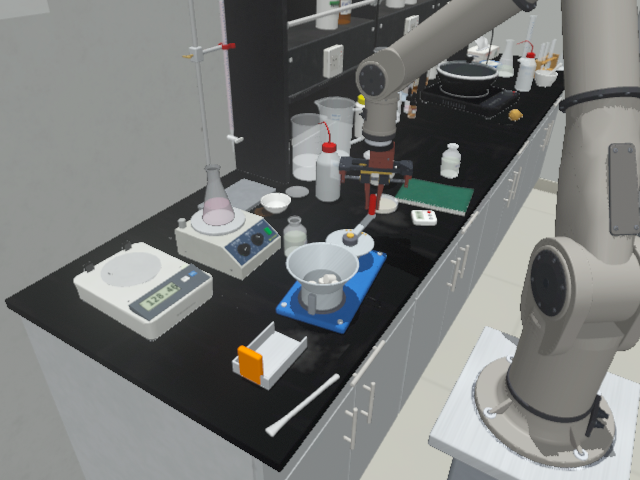

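View pics/t18.png

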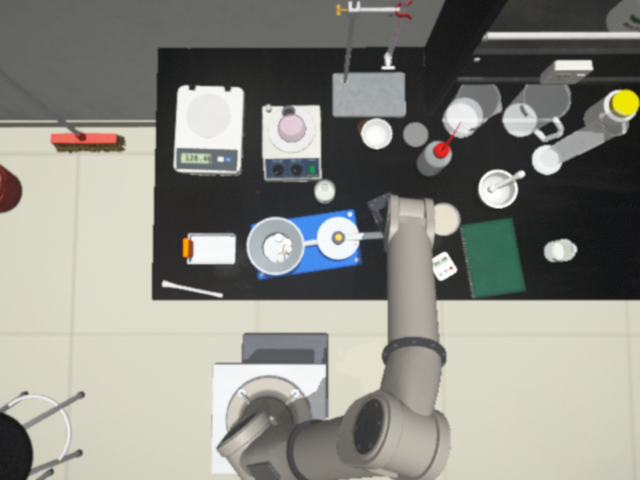

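The scene view shows the tray flat and empty at (270,358). The cylinders are in the hopper at (322,280), and the gripper still holds the red post at (372,205). The bottle, timer and petri dish look undisturbed.

```bash
python3 -c "
from bench import manip
print(manip.close_job())"
```

```text
the job is handed in; nothing more can be done
None
```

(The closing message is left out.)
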